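# Put the spanners away and shut the toolbox

## Task

Put the spanners away in the toolbox: swing its lid right back onto its stop, set the spanner tray level on the ledges inside the box, and have every spanner lying flat and straight across the tray's two rails, each down in its own pair of notches, open jaws towards the hinge side, in order of length with the longest leftmost as seen from the lid-handle side. Then lower the lid gently until it is fully shut. Do not let the lid bang against its stop or drop shut, and leave the spray can, jar and hammer where they are.

Things in the scene. Friction and masses are not known exactly. Their poses are not given: they have to be found in the camera images.
- toolbox: Red steel toolbox, fixed to the bench: outside 190 (x) x 362 (y) x 115 mm tall, walls 3 mm, inside 184 x 356 mm. Origin: centre of its underside on the bench; x points to the hinged rear (away from the robot), y along its length (left as seen from the handle side), z up.
- ledge_left (a point): Middle of the top of the ledge at the left (+y) inner end of the toolbox: a level steel strip 22 mm wide (y) along the whole end wall, its top 45 mm above the bench. The right end has the same ledge.
- lid_hinge (a point): Middle of the lid's hinge axis, which runs along y of the toolbox: 96 mm behind the toolbox's origin (x), 117 mm above the bench.
- lid (a joint): Lid angle (rad): 0 shut, flat on the rim; grows as it swings up and back about the rear hinge. Its stop is at 1.75, a little past upright, where its own weight keeps it, its handle then 343 mm above the bench. The hinge is nearly free: let go short of upright, the 0.5 kg lid falls shut.
- lid_handle (a point): Middle of the lid's pull handle: a round steel bar 10 mm thick, 120 mm long, parallel to y of the toolbox, on two arms 38 mm out from the lid's front edge; 230 mm from the hinge axis, and 117 mm above the bench when shut. Can be pinched from above, one finger in front of the bar and one behind. Its frame turns with the lid.
- tray: Loose dark steel lift-out spanner tray, about 0.45 kg, 340 mm long (y), 172 mm wide (x), base 3 mm thick, same either way round. Origin: centre of its underside. In the toolbox its long direction lies along the box's y and its two short ends rest on the two ledges, underside 45 mm above the bench, with 6 mm to spare each way in x and 8 mm each way in y.
- tray_rails (a point): Centre of the tray at notch-bottom height, 25 mm above its underside. Two aluminium rails, 6 mm thick, run along the tray's y at x = -28 and +28 mm, with six pairs of notches at y = -132, -88, -44, 44, 88 and 132 mm, each 24 mm wide and 12 mm deep. A spanner lies along x across both rails in one pair.
- tray_handle (a point): Middle of the tray's carrying handle, 55 mm above its underside: a round steel bar 10 mm thick and 56 mm long along the tray's x, on two posts on the rails, 18 mm above the tops of the rails' teeth.
- mat: Black rubber mat, 290 (x) x 230 (y) x 3 mm, fixed to the bench, on which the spanners lie at the start. Origin: centre of its underside.
- spanner1: Steel combination spanner 160 mm long (longest of up to five; it may be absent), about 75 g, lying flat. Shaft 14 mm wide, 7 mm thick; the two ends are 8 mm thick, the open jaw 34 mm wide. Origin: mid-length, mid-thickness; x points along it to the open-jaw end (the other end is a closed ring), z up at the start; either face may be up.
- spanner1_jaw (a point): In the mouth of the open jaw of spanner1, about 70 mm from its origin along x.
- spanner2: Steel combination spanner 147 mm long (number 2 by length of up to five; it may be absent), about 65 g, lying flat. Shaft 12.5 mm wide, 7 mm thick; the two ends are 8 mm thick, the open jaw 31 mm wide. Origin: mid-length, mid-thickness; x points along it to the open-jaw end (the other end is a closed ring), z up at the start; either face may be up.
- spanner2_jaw (a point): In the mouth of the open jaw of spanner2, about 64 mm from its origin along x.
- spanner3: Steel combination spanner 134 mm long (number 3 by length of up to five; it may be absent), about 55 g, lying flat. Shaft 11.5 mm wide, 6.5 mm thick; the two ends are 8 mm thick, the open jaw 28 mm wide. Origin: mid-length, mid-thickness; x points along it to the open-jaw end (the other end is a closed ring), z up at the start; either face may be up.
- spanner3_jaw (a point): In the mouth of the open jaw of spanner3, about 59 mm from its origin along x.
- spanner4: Steel combination spanner 121 mm long (number 4 by length of up to five; it may be absent), about 45 g, lying flat. Shaft 10.5 mm wide, 6 mm thick; the two ends are 8 mm thick, the open jaw 25 mm wide. Origin: mid-length, mid-thickness; x points along it to the open-jaw end (the other end is a closed ring), z up at the start; either face may be up.
- spanner4_jaw (a point): In the mouth of the open jaw of spanner4, about 53 mm from its origin along x.
- spanner5: Steel combination spanner 108 mm long (shortest of up to five; it may be absent), about 35 g, lying flat. Shaft 9.5 mm wide, 6 mm thick; the two ends are 8 mm thick, the open jaw 22 mm wide. Origin: mid-length, mid-thickness; x points along it to the open-jaw end (the other end is a closed ring), z up at the start; either face may be up.
- spanner5_jaw (a point): In the mouth of the open jaw of spanner5, about 47 mm from its origin along x.
- spray_can: Blue spray can, 66 mm thick, 190 mm tall, standing behind the toolbox; a bystander. Origin: centre of its foot.
- screw_jar: Amber jar of screws with a black cap, 70 mm thick, 85 mm tall, behind the toolbox; a bystander. Origin: centre of its foot.
- hammer: Claw hammer 280 mm long lying on the bench behind the toolbox; a bystander.
Not all that is in view belongs to the job. Leave any purple look-alike of the spanner3 alone. What is shaped like the spanner4 but pink is not meant.

How it is judged:
By the outcome, as a careful person would: the job done as asked, in the order asked, and still so for the second after the job is handed in, with the robot touching nothing.
Of spanner1, spanner2, spanner3, spanner4, spanner5 only 3 to 5 are there at a start; the rules pass over those that are not, and their reading is None.
At some moment in a run one of spanner1, spanner2, spanner3, spanner4, spanner5, tray may be knocked a few centimetres aside while the robot is not near it.
It also fails if it takes over 210 s, if anything falls off the work surface, if the arm or the gripper's body presses on something with over 40 N, if the wrist force passes 120 N, or if a joint passes its speed limit or range.

## Robot

A 6-joint arm with a two-finger parallel gripper is mounted at the origin on the work surface. World frame = base frame: x ahead of the robot, y to its left, z up, the work surface at z = 0. Lengths are in m, angles in rad, forces in N, time in s.
With the tool pointing down it reaches from about 0.275 to 0.825 m from the base axis. Payload 4.9 kg.
Tool frame: the origin (TCP) lies at the very end of the fingers, on their centre line; the grasp point (between the pads) lies ctrl.grip_depth behind it (ctrl.grip_depth is the distance from the TCP to the grasp point, in m); z points along the fingers, y is the line along which they close (so a half turn about z gives the same grasp; the last joint's range is limited). The gripper opens to 85 mm and grips with 20 to 120 N. Pads are 22 mm wide; open, the fingers measure 114 mm over their backs; the gripper's body (76 mm by 85 mm) begins 54 mm behind the grasp point. The pads swing forward as they close: fully open they stand 13 mm farther back than shut.
Start: joints at [-1.419, 0.326, -0.193, 1.052, 0, 1.437], TCP at [0.155, -0.528, 0.231] pointing down, gripper open.
Joint ranges: [-2.65, 2.65], [-0.97, 1.79], [-1.3, 1.35], [-1.93, 2.1], [-1.47, 1.37], [-3.14, 3.14]. Speed limits (rad/s): [2.57, 2.57, 3.14, 3.14, 3.14, 3.14].

## Interface

Orientations are given as a rotation vector (axis times angle).
In Python, from bench import telemetry, vision, ctrl gives the robot as it stands.
- The arm moves only by the tool carry_out, never from a script. Its argument "series" is a list of rows, each a list of 2 entries, a list of its own where there are three numbers: the shift along the tool's x, y, z scaled (see below), then the turn, a rotation vector about the tool's x, y, z scaled (see below). In form: [[[x, y, z], [ax, ay, az]], ...]. A call has 1 to 12 rows; each row shifts and turns the commanded pose from where the row before left it, along the tool's axes as they then stand; what a row does not reach is not made up. The controller multiplies each number of a shift by 0.05 m and each number of a turn by 0.15 rad. A row lasts 1/8 s, in which the tool goes at most 62.5 mm and 10.7 degrees, less where a joint would pass 70% of its speed; a pose out of reach is approached as far as the arm can. A call with a number of a shift or a turn outside -1 to 1 is refused whole. A call with a gripper value outside its range is refused whole. "fingers" is the opening, from 0 (shut) to 1 (fully open), set as the call begins (left out, the last holds). The fingers move at their own pace and stop on an object; "newtons" is the grip in N (left out, the last holds). Time passes only in rows, so rows that do not move let the fingers close. It gives the time, the measured TCP pose, the force, the opening and the grip force at its end, in the units of the state.
- telemetry.get_obs(): the state, without advancing time (a new reading comes with each control period).
- vision.grab_frame(name): name is "scene" or "top" or "wrist"; returns a dict with "img" (384x512x3 uint8, blue, green, red), "range_z" (384x512 float32, m along the optical axis (not along the pixel's ray), 0 where there is no reading), "vfov" (degrees; the focal length in pixels is half the picture's height over the tangent of half this angle, whatever the lens; pixels are square), "cx", "cy" (the principal point, pixels), "rvec" (rotation vector, rad) and "tvec" (3), from world to camera coordinates, as OpenCV has them; the wrist camera has in their place "mount" (4x4, takes a point from camera to tool coordinates, whose origin is the TCP and whose axes are the flange's). Camera axes: x right, y down, z forward; pixel columns grow to the right and rows downward; lengths in m; the calibration is good to about 2 mm. A picture is of the moment at which its call begins: read the wrist's pose just before it.
- ctrl.job_done(): hands the job in; it is judged then, once.
The state is a dict: "time_s": time; "qpos": joint angles; "dq": joint speeds; "joint_efforts": joint torques, N m; "eef_pos": TCP position; "eef_rot": TCP orientation; "force": force on the tool from outside, world axes, zero at the start; "ft_torque": the same for the moment, N m; "opening": finger opening in m; "grip_force": force on a finger pad.
Only numpy, scipy, OpenCV 4.12 (cv2) and the standard library are available. Lean on these libraries where they do the work, as an engineer would, in place of code of your own. Each camera call takes 0.05 s, during which the arm holds its last target. There are 200 camera calls.

## Working session

There is one attempt and no reset: what is moved stays moved. The work goes in short steps, Python scripts to look and compute and a tool call to move; the robot and the scene stay as the last step left them, time stands still between calls to the robot, and variables do not carry over. Pictures are saved under pics/ and viewed, at most 14 in all, crops included, and the job is handed in when it is done.

Besides the shell and the picture viewer there is one more tool, called after "Call:" as a command line: name --argument value ..., lists and objects as JSON in quotes. carry_out: Moves the arm, as the interface text tells. Shifts and turns lie within -1 to 1; 1 stands for 0.05 m of shift or 0.15 rad of turn. Its arguments: {"type":"object","properties":{"series":{"type":"array","items":{"type":"array"}},"fingers":{"type":"number"},"newtons":{"type":"number"}},"required":["series"]}

```bash
ls; mkdir -p pics
cat > h.py <<'E'
import numpy as np, cv2
from bench import telemetry, vision, ctrl
from scipy.spatial.transform import Rotation as R
def grab(name):
    o=telemetry.get_obs(); f=vision.grab_frame(name)
    h=f["img"].shape[0]; f["f"]=h/2/np.tan(np.radians(f["vfov"])/2)
    if name=="wrist":
        T=np.eye(4);T[:3,:3]=R.from_rotvec(o["eef_rot"]).as_matrix();T[:3,3]=o["eef_pos"]
        f["T"]=T@np.array(f["mount"])
    else:
        T=np.eye(4);T[:3,:3]=R.from_rotvec(np.ravel(f["rvec"])).as_matrix();T[:3,3]=np.ravel(f["tvec"])
        f["T"]=np.linalg.inv(T)
    return f
def cloud(f):
    v,u=np.mgrid[:f["img"].shape[0],:f["img"].shape[1]]
    z=f["range_z"]; P=np.stack([(u-f["cx"])/f["f"]*z,(v-f["cy"])/f["f"]*z,z],-1)
    P=P@f["T"][:3,:3].T+f["T"][:3,3]; P[z==0]=np.nan; return P
def onplane(f,u,v,h):
    d=f["T"][:3,:3]@np.array([(u-f["cx"])/f["f"],(v-f["cy"])/f["f"],1]); c=f["T"][:3,3]
    return c+d*(h-c[2])/d[2]
E
python3 - <<'E'
from h import *
print(telemetry.get_obs(), ctrl.grip_depth)
for n in ["scene","top"]:
    f=grab(n); cv2.imwrite(f"pics/{n}0.png",cv2.resize(f["img"],(800,600),interpolation=cv2.INTER_CUBIC)); np.savez(f"{n}0.npz",P=cloud(f),img=f["img"],T=f["T"],k=[f["f"],f["cx"],f["cy"]]); print(n,f["T"],f["f"],f["cx"],f["cy"])
E
```

```text
pics
{'time_s': 0.0, 'qpos': array([-1.41920458e+00,  3.26911510e-01, -1.93620405e-01,  1.05197356e+00,
        1.15277453e-06,  1.43662252e+00]), 'dq': array([ 0.00087818,  0.00020076,  0.00058344, -0.00072003,  0.00181429,
       -0.00043242]), 'joint_efforts': array([-8.16796764e-04, -4.43400621e+01,  2.62440366e+01,  1.53707288e-02,
       -1.21739749e-04,  3.55691796e-06]), 'eef_pos': array([ 0.15497611, -0.52710102,  0.23050559]), 'eef_rot': array([-3.10788692e+00, -4.47110323e-01,  2.15584344e-05]), 'force': array([ 0.26109585, -0.76396467, -0.08107415]), 'ft_torque': array([-0.06048262,  0.00080448,  0.00330759]), 'grip_force': 0.0, 'opening': 0.08529322719329316} 0.0187
scene [[-0.54903909  0.67180358 -0.49722834  1.19119667]
 [ 0.83579307  0.439562   -0.32899118  0.31941085]
 [-0.00245477 -0.59620902 -0.8028255   1.20255038]
 [ 0.          0.          0.          1.        ]] 448.30350677446705 250.73798156795058 194.5337873690041
top [[-0.01376813 -0.99349935  0.11300217  0.41073623]
 [-0.99990221  0.0134029  -0.00399123 -0.10515522]
 [ 0.00245073 -0.11304607 -0.99358673  1.25240387]
 [ 0.          0.          0.          1.        ]] 389.18388739105046 261.32664672228765 189.0173965774988
```

View pics/top0.png

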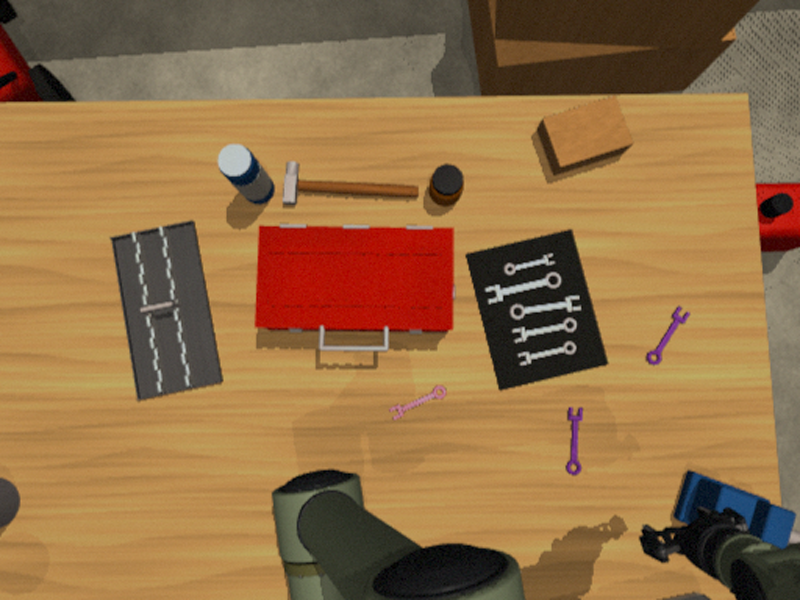

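View pics/scene0.png

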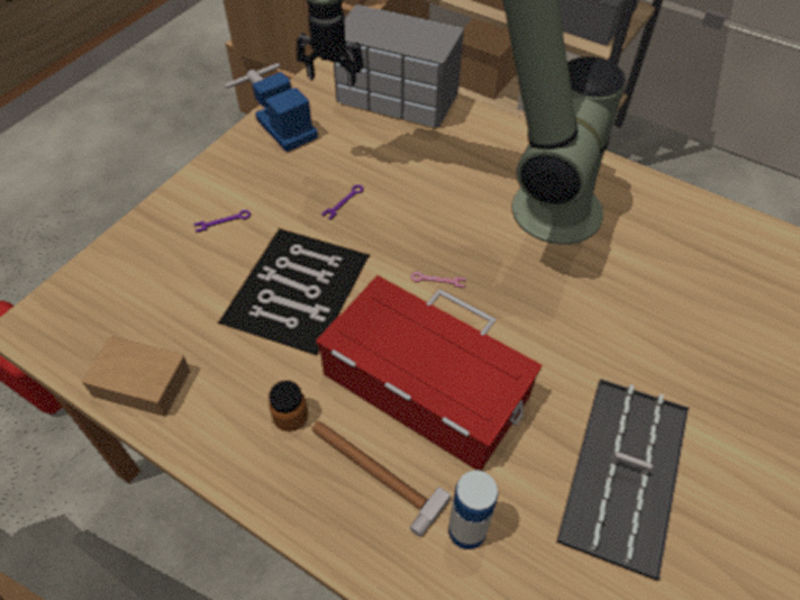

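The top view shows five steel spanners on the mat (all present), the shut red toolbox with its handle at (355,338), and the tray at the left with its handle at (158,307). The purple and pink ones are decoys. Next I measure.

Run:
```python
from h import *
for n in ["top","scene"]:
    d=np.load(n+"0.npz"); P=d["P"]; img=d["img"].astype(int); b,g,r=img[...,0],img[...,1],img[...,2]
    X,Y,Z=P[...,0],P[...,1],P[...,2]
    def rect(m,name):
        q=P[m]; (c,s,a)=cv2.minAreaRect(q[:,:2].astype(np.float32)); print(n,name,len(q),"c",np.round(c,4),"s",np.round(s,4),"a",round(a,2),"z",np.round(np.percentile(q[:,2],[5,50,95]),4),"mean",np.round(q[:,:2].mean(0),4))
    red=(r>110)&(g<60)&(b<60)&(Z>.1)&(Z<.13)&(X<.8)&(X>.3)
    rect(red,"lid")
    box=np.nanmean(P[red],0)
    hand=(Z>.1)&(Z<.135)&~(r>g+50)&(abs(Y-box[1])<.09)&(X<box[0]-.1)&(X>box[0]-.16); rect(hand,"lidhandle")
    rh=hand&(X<np.nanpercentile(X[hand],60)); rect(rh,"bar")
    t=(Y>.2)&(Y<.5)&(X>.25)&(X<.75)&(np.maximum(np.maximum(r,g),b)<95)&(Z<.012)&(Z>-.005); k=cv2.morphologyEx(t.astype(np.uint8),cv2.MORPH_OPEN,np.ones((3,3))); 
    _,l,st,_=cv2.connectedComponentsWithStats(k); i=1+st[1:,4].argmax(); rect(l==i,"traybase")
    th=(Y>.2)&(Y<.5)&(X>.3)&(X<.7)&(Z>.046)&(Z<.07); rect(th,"trayhandle")
    rl=(Y>.15)&(Y<.55)&(X>.25)&(X<.75)&(Z>.025)&(Z<.045); rect(rl,"trayrails")
    m=(Y<-.2)&(Y>-.6)&(X>.3)&(X<.75)&(np.maximum(np.maximum(r,g),b)<60)&(Z<.02); k=cv2.morphologyEx(m.astype(np.uint8),cv2.MORPH_OPEN,np.ones((3,3)))
    _,l,st,_=cv2.connectedComponentsWithStats(k); i=1+st[1:,4].argmax(); mm=l==i; rect(mm,"mat")
    hull=cv2.convexHull(np.argwhere(mm)[:,::-1].astype(np.int32)); M=np.zeros(mm.shape,np.uint8); cv2.fillConvexPoly(M,hull,1); M=cv2.erode(M,np.ones((5,5)))
    sp=((M>0)&(np.minimum(np.minimum(r,g),b)>75)).astype(np.uint8); nn,l,st,_=cv2.connectedComponentsWithStats(sp,connectivity=8)
    for i in range(1,nn):
        if st[i,4]>40: rect(l==i,"sp%d px%s"%(i,st[i,:4]))
```

```text
top lid 8067 c [ 0.5755 -0.0082] s [0.3676 0.1947] a 88.57 z [0.1171 0.1208 0.1247] mean [ 0.5738 -0.0089]
top lidhandle 198 c [ 0.4552 -0.006 ] s [0.0348 0.1282] a 0.12 z [0.1181 0.1218 0.1255] mean [ 0.4476 -0.005 ]
top bar 119 c [ 0.4417 -0.0059] s [0.1279 0.006 ] a 89.22 z [0.118  0.1223 0.1249] mean [ 0.4413 -0.0115]
top traybase 1784 c [0.5425 0.3315] s [0.3341 0.0582] a 11.46 z [-0.0003  0.0039  0.0093] mean [0.5419 0.3329]
top trayhandle 74 c [0.5309 0.3874] s [0.0108 0.0636] a 11.62 z [0.0513 0.0589 0.0626] mean [0.5301 0.386 ]
top trayrails 514 c [0.558  0.2897] s [0.3442 0.2685] a 11.64 z [0.0254 0.0335 0.0404] mean [0.5314 0.3807]
top mat 4847 c [ 0.5226 -0.3716] s [0.2859 0.2278] a 12.44 z [-0.0005  0.0035  0.0077] mean [ 0.52  -0.371]
top sp1 px[323 162  32  14] 147 c [ 0.6149 -0.3609] s [0.025  0.1075] a 12.31 z [0.0021 0.0099 0.0139] mean [ 0.6144 -0.3588]
top sp2 px[310 174  49  21] 294 c [ 0.5726 -0.3457] s [0.0355 0.1616] a 16.25 z [nan nan nan] mean [nan nan]
top sp3 px[326 189  46  16] 257 c [ 0.5249 -0.3896] s [0.0333 0.1466] a 7.86 z [nan nan nan] mean [nan nan
[... 897 characters left out ...]

scene mat 2870 c [ 0.5231 -0.3719] s [0.2893 0.2263] a 12.44 z [-0.0016  0.0027  0.0072] mean [ 0.5351 -0.366 ]
scene sp1 px[186 156  33  15] 156 c [ 0.4267 -0.3921] s [0.0402 0.124 ] a 11.27 z [0.0006 0.0089 0.0133] mean [ 0.4304 -0.3909]
scene sp2 px[176 164  38  18] 193 c [ 0.4781 -0.3902] s [0.0351 0.1375] a 11.88 z [nan nan nan] mean [nan nan]
scene sp3 px[165 170  41  21] 226 c [ 0.5212 -0.3915] s [0.0429 0.1495] a 7.12 z [nan nan nan] mean [nan nan]
scene sp4 px[165 185  46  21] 276 c [ 0.5659 -0.3493] s [0.0374 0.1617] a 13.74 z [nan nan nan] mean [nan nan]
scene sp5 px[159 195  32  15] 151 c [ 0.6122 -0.3621] s [0.0314 0.1087] a 15.07 z [0.0018 0.0087 0.0141] mean [ 0.6138 -0.3593]
```

Both views agree, and the heights and sizes match the text. First I open the lid: move over its handle and turn so the fingers close along x.

Call:
carry_out --series '[[[0.706, -0.698, 0], [0, 0, 0]], [[0.706, -0.698, 0], [0, 0, 0]], [[0.706, -0.698, 0], [0, 0, 0]], [[0.706, -0.698, 0], [0, 0, 0]], [[0.706, -0.698, 0], [0, 0, 0]], [[0.706, -0.698, 0], [0, 0, 0]], [[0.706, -0.698, 0], [0, 0, 0]], [[0.706, -0.698, 0], [0, 0, 0]], [[0.706, -0.698, 0], [0, 0, 0]], [[0.706, -0.698, 0], [0, 0, 0]], [[0.706, -0.698, 0], [0, 0, 0]], [[0.706, -0.698, 0], [0, 0, 0]]]' --fingers 1 --newtons 40

```text
time_s: 1.6
eef_pos: [0.4438, -0.0049, 0.2311]
eef_rot: [3.109, 0.448, -0.0]
force: [0.1, -0.2, -0.2]
opening: 0.0853
grip_force: 0.0
```

Call:
carry_out --series '[[[0, 0, 0], [0, 0, -0.86]], [[0, 0, 0], [0, 0, -0.86]], [[0, 0, 0], [0, 0, -0.86]], [[0, 0, 0], [0, 0, -0.86]], [[0, 0, 0], [0, 0, -0.86]], [[0, 0, 0], [0, 0, -0.86]], [[0, 0, 0], [0, 0, -0.86]], [[0, 0, 0], [0, 0, -0.86]], [[0, 0, 0], [0, 0, -0.86]], [[0, 0, 0], [0, 0, -0.86]], [[0, 0, 0], [0, 0, 0]], [[0, 0, 0], [0, 0, 0]]]'

```text
time_s: 3.1
eef_pos: [0.4433, -0.0064, 0.2311]
eef_rot: [-2.218, -2.225, 0.0]
force: [-0.6, 0.9, 0.5]
opening: 0.0853
grip_force: 0.0
```

```bash
cat >> h.py <<'E'
def to(x,y,z,th):
    """units of shift along the tool axes (now), and turn about tool z after it, tool assumed near down"""
    o=telemetry.get_obs(); M=R.from_rotvec(o["eef_rot"]).as_matrix()
    d=M.T@(np.array([x,y,z])-o["eef_pos"])/.05
    S=np.array([[np.cos(th),np.sin(th),0],[np.sin(th),-np.cos(th),0],[0,0,-1]])
    w=R.from_matrix(M.T@S.T).as_rotvec()/.15
    print("t",round(o["time_s"],2),"pos",np.round(o["eef_pos"],4),"th",round(np.arctan2(M[1,0],M[0,0]),4),"shift",np.round(d,2),"turn",np.round(w,2),"q",np.round(o["qpos"],2))
E
python3 - <<'E'
from h import *
f=grab("wrist"); P=cloud(f); cv2.imwrite("pics/w1.png",f["img"]); np.savez("w1.npz",P=P,img=f["img"])
print(f["mount"],f["f"])
img=f["img"].astype(int); b,g,r=img[...,0],img[...,1],img[...,2]
m=(r<g+40)&(P[...,2]>.105)&(P[...,2]<.135)&(P[...,0]<.46)&(P[...,0]>.42)&(abs(P[...,1]+.006)<.05)
q=P[m]; 
for y in np.arange(-.05,.045,.02):
    s=q[(q[:,1]>y)&(q[:,1]<y+.02)]
    if len(s): print(np.round(y,2),len(s),np.round([s[:,0].min(),np.median(s[:,0]),s[:,0].max(),np.median(s[:,2]),s[:,2].max()],4))
to(.443,-.006,.2,np.pi/2)
E
```

```text
[[-1.05587269e-03 -9.46415805e-01 -3.22948926e-01  8.31669453e-02]
 [ 9.99999435e-01 -1.03995239e-03 -2.21845354e-04 -6.63003589e-04]
 [-1.25893557e-04 -3.22948978e-01  9.46416368e-01 -1.42390611e-01]
 [ 0.00000000e+00  0.00000000e+00  0.00000000e+00  1.00000000e+00]] 297.7161395182785
-0.05 200 [0.4364 0.4416 0.4468 0.1208 0.1234]
-0.03 226 [0.4375 0.4421 0.4467 0.1207 0.1231]
-0.01 237 [0.4375 0.4429 0.4475 0.121  0.1229]
0.01 260 [0.4385 0.4429 0.4482 0.1208 0.1233]
0.03 188 [0.4394 0.4437 0.4488 0.121  0.1233]
t 3.15 pos [ 0.4433 -0.0065  0.2312] th 1.5743 shift [ 0.01 -0.01  0.62] turn [-0.   -0.    0.02] q [-0.18  0.13 -0.45  0.99 -0.    1.39]
```

View pics/w1.png

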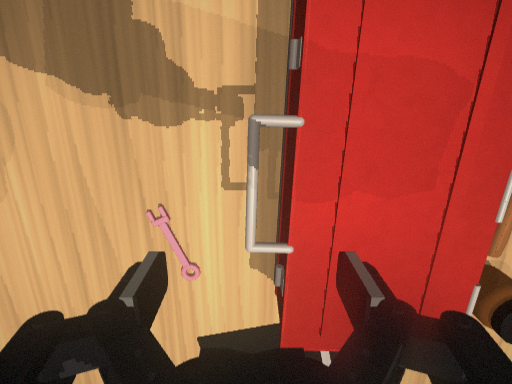

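The wrist view shows the handle bar running from about (253,118) to (250,248). Its top is at z≈0.122 and the box yaw is about -0.027 rad. I descend with narrowed fingers and close.

Call:
carry_out --series '[[[0, 0, 0], [0, 0, 0.2]], [[0, 0, 0], [0, 0, 0]], [[0, 0, 0], [0, 0, 0]], [[0, 0, 0], [0, 0, 0]], [[0, 0, 0.5], [0, 0, 0]], [[0, 0, 0.5], [0, 0, 0]], [[0, 0, 0.5], [0, 0, 0]], [[0, 0, 0.5], [0, 0, 0]], [[0, 0, 0.3], [0, 0, 0]], [[0, 0, 0.3], [0, 0, 0]], [[0, 0, 0.06], [0, 0, 0]], [[0, 0, 0], [0, 0, 0]]]' --fingers 0.38

```text
time_s: 4.65
eef_pos: [0.4435, -0.0065, 0.0984]
eef_rot: [-2.249, -2.193, 0.0]
force: [-0.4, -0.2, 0.2]
opening: 0.0323
grip_force: 0.0
```

Call:
carry_out --series '[[[0, 0, 0], [0, 0, 0]], [[0, 0, 0], [0, 0, 0]], [[0, 0, 0], [0, 0, 0]], [[0, 0, 0], [0, 0, 0]], [[0, 0, 0], [0, 0, 0]], [[0, 0, 0], [0, 0, 0]]]' --fingers 0 --newtons 35

```text
time_s: 5.4
eef_pos: [0.4434, -0.0065, 0.0989]
eef_rot: [2.249, 2.193, -0.0]
force: [-3.5, -0.0, 6.2]
opening: 0.0087
grip_force: 34.3
```

Run:
```python
from h import *
o=telemetry.get_obs(); print(o["eef_pos"],o["force"],o["opening"],o["grip_force"])
# arc rows: angles
for n,a in [("open",np.concatenate([np.linspace(0,1.5,37),np.linspace(1.5,1.75,13)[1:]]))]:
    y=.23*(1-np.cos(a))/.05; z=-.23*np.sin(a)/.05
    print(np.round(np.c_[np.diff(y),np.diff(z)],3).tolist())
```

```text
[ 0.44335998 -0.00654292  0.09890621] [-3.46012246 -0.00846558  6.24288317] 0.008651200700957805 34.34099614620209
[[0.004, -0.192], [0.012, -0.191], [0.02, -0.191], [0.028, -0.19], [0.036, -0.188], [0.044, -0.187], [0.051, -0.185], [0.059, -0.182], [0.066, -0.18], [0.074, -0.177], [0.081, -0.174], [0.088, -0.17], [0.095, -0.166], [0.102, -0.162], [0.109, -0.158], [0.115, -0.153], [0.122, -0.148], [0.128, -0.143], [0.134, -0.137], [0.139, -0.132], [0.145, -0.126], [0.15, -0.12], [0.154, -0.113], [0.159, -0.107], [0.163, -0.1], [0.167, -0.093], [0.171, -0.086], [0.175, -0.079], [0.178, -0.072], [0.181, -0.064], [0.183, -0.057], [0.185, -0.049], [0.187, -0.041], [0.189, -0.033], [0.19, -0.025], [0.191, -0.018], [0.096, -0.006], [0.096, -0.004], [0.096, -0.002], [0.096, 0.0], [0.096, 0.002], [0.096, 0.004], [0.096, 0.006], [0.095, 0.008], [0.095, 0.01], [0.095, 0.012], [0.095, 0.014], [0.094, 0.016]]
```

Call:
carry_out --series '[[[0, 0.004, -0.19], [0, 0, 0]], [[0, 0.012, -0.19], [0, 0, 0]], [[0, 0.02, -0.19], [0, 0, 0]], [[0, 0.028, -0.19], [0, 0, 0]], [[0, 0.036, -0.188], [0, 0, 0]], [[0, 0.044, -0.187], [0, 0, 0]], [[0, 0.051, -0.185], [0, 0, 0]], [[0, 0.059, -0.182], [0, 0, 0]], [[0, 0.066, -0.18], [0, 0, 0]], [[0, 0.074, -0.177], [0, 0, 0]], [[0, 0.081, -0.174], [0, 0, 0]], [[0, 0.088, -0.17], [0, 0, 0]]]'

```text
time_s: 6.9
eef_pos: [0.4701, -0.0072, 0.2087]
eef_rot: [-2.248, -2.192, 0.004]
force: [-7.4, -2.4, -0.8]
opening: 0.0088
grip_force: 34.1
```

Call:
carry_out --series '[[[0, 0.095, -0.166], [0, 0, 0]], [[0, 0.102, -0.162], [0, 0, 0]], [[0, 0.109, -0.158], [0, 0, 0]], [[0, 0.115, -0.153], [0, 0, 0]], [[0, 0.122, -0.148], [0, 0, 0]], [[0, 0.128, -0.143], [0, 0, 0]], [[0, 0.134, -0.137], [0, 0, 0]], [[0, 0.139, -0.132], [0, 0, 0]], [[0, 0.145, -0.126], [0, 0, 0]], [[0, 0.15, -0.12], [0, 0, 0]], [[0, 0.154, -0.113], [0, 0, 0]], [[0, 0.159, -0.107], [0, 0, 0]]]'

```text
time_s: 8.4
eef_pos: [0.5479, -0.0093, 0.2948]
eef_rot: [2.249, 2.193, -0.002]
force: [-12.6, -1.2, 14.5]
opening: 0.0085
grip_force: 35.9
```

Call:
carry_out --series '[[[0, 0.163, -0.1], [0, 0, 0]], [[0, 0.167, -0.093], [0, 0, 0]], [[0, 0.171, -0.086], [0, 0, 0]], [[0, 0.175, -0.079], [0, 0, 0]], [[0, 0.178, -0.072], [0, 0, 0]], [[0, 0.181, -0.064], [0, 0, 0]], [[0, 0.183, -0.057], [0, 0, 0]], [[0, 0.185, -0.049], [0, 0, 0]], [[0, 0.187, -0.041], [0, 0, 0]], [[0, 0.189, -0.033], [0, 0, 0]], [[0, 0.19, -0.025], [0, 0, 0]], [[0, 0.191, -0.018], [0, 0, 0]]]'

```text
time_s: 9.9
eef_pos: [0.6586, -0.0122, 0.3294]
eef_rot: [2.247, 2.191, 0.003]
force: [-1.9, -1.9, 6.0]
opening: 0.0083
grip_force: 36.9
```

Call:
carry_out --series '[[[0, 0.096, -0.006], [0, 0, 0]], [[0, 0.096, -0.004], [0, 0, 0]], [[0, 0.096, -0.002], [0, 0, 0]], [[0, 0.096, 0], [0, 0, 0]], [[0, 0.096, 0.002], [0, 0, 0]], [[0, 0.096, 0.004], [0, 0, 0]], [[0, 0.096, 0.006], [0, 0, 0]], [[0, 0.095, 0.008], [0, 0, 0]], [[0, 0.095, 0.01], [0, 0, 0]], [[0, 0, 0], [0, 0, 0]]]'

```text
time_s: 11.15
eef_pos: [0.7014, -0.0133, 0.327]
eef_rot: [2.248, 2.192, 0.002]
force: [0.0, -4.4, 4.1]
opening: 0.0088
grip_force: 37.7
```

Call:
carry_out --series '[[[0, 0.08, 0.01], [0, 0, 0]], [[0, 0.08, 0.012], [0, 0, 0]], [[0, 0.06, 0.01], [0, 0, 0]], [[0, 0.04, 0.006], [0, 0, 0]], [[0, 0.03, 0.005], [0, 0, 0]], [[0, 0, 0], [0, 0, 0]]]'

```text
time_s: 11.9
eef_pos: [0.7142, -0.0136, 0.3248]
eef_rot: [-2.249, -2.193, 0.002]
force: [-3.9, -4.3, 6.7]
opening: 0.0084
grip_force: 38.1
```

Call:
carry_out --series '[[[0, 0.02, 0.004], [0, 0, 0]], [[0, 0, 0], [0, 0, 0]], [[0, 0, 0], [0, 0, 0]]]'

```text
time_s: 12.28
eef_pos: [0.7142, -0.0136, 0.3248]
eef_rot: [-2.248, -2.192, 0.004]
force: [-6.9, -4.1, 8.4]
opening: 0.0086
grip_force: 38.2
```

The lid is on its stop. I release it, rise, and go over the tray.

Call:
carry_out --series '[[[0, 0, 0], [0, 0, 0]], [[0, 0, 0], [0, 0, 0]], [[0, 0, 0], [0, 0, 0]], [[0, 0, 0], [0, 0, 0]], [[0, 0, -0.3], [0, 0, 0]], [[0, 0, -0.3], [0, 0, 0]], [[0, 0, -0.3], [0, 0, 0]], [[0, 0, 0], [0, 0, 0]]]' --fingers 0.4

```text
time_s: 13.28
eef_pos: [0.7163, -0.0132, 0.3705]
eef_rot: [2.248, 2.192, 0.003]
force: [0.7, 0.3, -0.2]
opening: 0.034
grip_force: 0.0
```

Call:
carry_out --series '[[[0.792, -0.385, 0], [0, 0, 0]], [[0.792, -0.385, 0], [0, 0, 0]], [[0.792, -0.385, 0], [0, 0, 0]], [[0.792, -0.385, 0], [0, 0, 0]], [[0.792, -0.385, 0], [0, 0, 0]], [[0.792, -0.385, 0], [0, 0, 0]], [[0.792, -0.385, 0], [0, 0, 0]], [[0.792, -0.385, 0], [0, 0, 0]], [[0.792, -0.385, 0], [0, 0, 0]], [[0.792, -0.385, 0], [0, 0, 0]]]'

```text
time_s: 14.52
eef_pos: [0.5322, 0.3886, 0.3684]
eef_rot: [-2.249, -2.193, 0.001]
force: [0.2, 0.0, -0.7]
opening: 0.0341
grip_force: 0.0
```

Call:
carry_out --series '[[[0, 0, 0.8], [0, 0, -0.75]], [[0, 0, 0.8], [0, 0, -0.75]], [[0, 0, 0.8], [0, 0, 0]], [[0, 0, 0.4], [0, 0, 0]], [[0, 0, 0], [0, 0, 0]], [[0, 0, 0], [0, 0, 0]]]'

```text
time_s: 15.28
eef_pos: [0.5334, 0.3876, 0.2301]
eef_rot: [1.988, 2.432, 0.002]
force: [0.8, -0.3, 0.0]
opening: 0.0342
grip_force: 0.0
```

Run:
```python
from h import *
f=grab("wrist"); P=cloud(f); cv2.imwrite("pics/w2.png",f["img"]); np.savez("w2.npz",P=P,img=f["img"])
Z=P[...,2]
near=(np.hypot(P[...,0]-.532,P[...,1]-.387)<.05)
m=near&(Z>.048)&(Z<.068); q=P[m]
(c,s,a)=cv2.minAreaRect(q[:,:2].astype(np.float32)); print("handle",len(q),np.round(c,4),np.round(s,4),round(a,2),np.percentile(q[:,2],[5,50,95]))
to(c[0],c[1],.2,np.radians(101.4))
f=grab("top");P=cloud(f);Z=P[...,2]
near=(np.hypot(P[...,0]-.532,P[...,1]-.387)<.05)
print("lid top z",np.nanmax(Z[(abs(P[...,1])<.1)&(P[...,0]>.6)&(P[...,0]<.75)]))
cv2.imwrite("pics/t2.png",f["img"])
```

```text
handle 523 [0.5313 0.3892] [0.0097 0.0655] 11.05 [0.05558264 0.05865557 0.06036299]
t 15.32 pos [0.5338 0.3877 0.2305] th 1.7707 shift [ 0.04 -0.04  0.61] turn [ 0.01 -0.    0.01] q [0.52 0.53 0.13 1.16 0.   1.89]
lid top z 0.3526112229779421
```

View pics/w2.png

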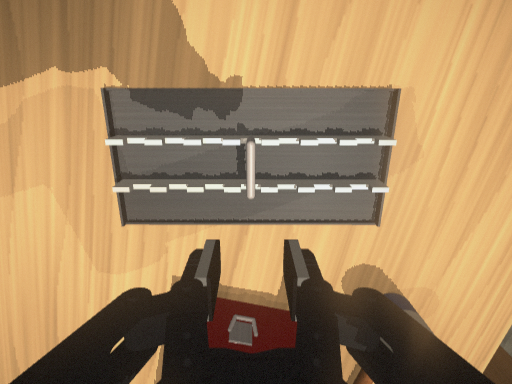

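The tray handle is centred at pixel (250,168), which gives (0.531, 0.389), top z≈0.060, yaw 11.3°. I grasp and lift.

Call:
carry_out --series '[[[0.03, -0.04, 0.5], [0, 0, 0]], [[0, 0, 0.5], [0, 0, 0]], [[0, 0, 0.5], [0, 0, 0]], [[0, 0, 0.5], [0, 0, 0]], [[0, 0, 0.5], [0, 0, 0]], [[0, 0, 0.5], [0, 0, 0]], [[0, 0, 0.4], [0, 0, 0]], [[0, 0, 0.25], [0, 0, 0]], [[0, 0, 0.2], [0, 0, 0]], [[0, 0, 0], [0, 0, 0]]]' --fingers 0.4

```text
time_s: 16.62
eef_pos: [0.5308, 0.3884, 0.0365]
eef_rot: [-1.988, -2.432, 0.001]
force: [-0.3, -0.4, -0.3]
opening: 0.0343
grip_force: 0.0
```

Call:
carry_out --series '[[[0, 0, 0], [0, 0, 0]], [[0, 0, 0], [0, 0, 0]], [[0, 0, 0], [0, 0, 0]], [[0, 0, 0], [0, 0, 0]], [[0, 0, -0.1], [0, 0, 0]], [[0, 0, -0.2], [0, 0, 0]], [[0, 0, -0.3], [0, 0, 0]], [[0, 0, -0.3], [0, 0, 0]], [[0, 0, -0.3], [0, 0, 0]], [[0, 0, 0], [0, 0, 0]]]' --fingers 0 --newtons 80

```text
time_s: 17.88
eef_pos: [0.5322, 0.3893, 0.099]
eef_rot: [1.988, 2.431, 0.006]
force: [0.7, -0.4, -5.3]
opening: 0.0072
grip_force: 78.1
```

Run:
```python
from h import *
f=grab("wrist"); cv2.imwrite("pics/w3.png",f["img"])
to(.5767,-.0096,.2,np.radians(178.5))
# box rim from top view
f=grab("top");P=cloud(f);np.savez("t3.npz",P=P,img=f["img"]); cv2.imwrite("pics/t3.png",cv2.resize(f["img"][120:260,60:400],None,fx=2.3,fy=2.3,interpolation=cv2.INTER_CUBIC))
X,Y,Z=np.moveaxis(P,-1,0)
m=(Z>.105)&(Z<.125)&(abs(Y)<.25)&(X>.45)&(X<.66)
print(m.sum()); q=P[m]; print(cv2.minAreaRect(q[:,:2].astype(np.float32)))
```

```text
t 17.93 pos [0.5315 0.3889 0.0979] th 1.7708 shift [-7.99 -0.69 -2.05] turn [ 0.01  0.   -8.96] q [ 0.52  0.63 -0.06  0.88  0.    1.89]
336
((0.5699583292007446, -0.008344978094100952), (0.3614444434642792, 0.18353888392448425), 88.76364135742188)
```

View pics/t3.png

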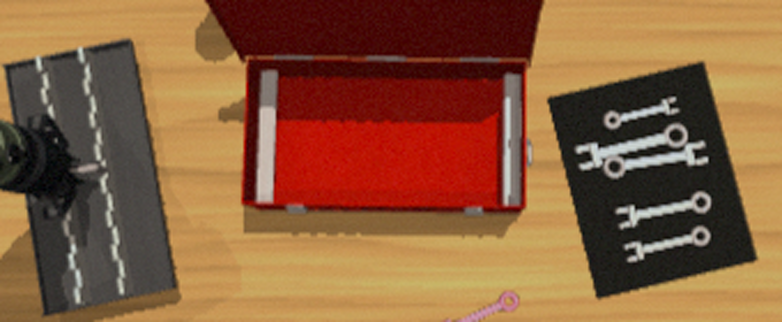

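The top view shows spanner2 was knocked up against spanner1 (crop around (650,160)); I'll handle that later. I lift the tray, turn it, and measure the box rim.

Call:
carry_out --series '[[[0, 0, -0.5], [0, 0, 0]], [[0, 0, -0.5], [0, 0, 0]], [[0, 0, -0.5], [0, 0, 0]], [[0, 0, -0.5], [0, 0, 0]], [[0, 0, -0.2], [0, 0, 0]], [[0, 0, 0], [0, 0, 0]]]'

```text
time_s: 18.73
eef_pos: [0.5309, 0.3885, 0.2066]
eef_rot: [1.989, 2.432, 0.0]
force: [-0.1, -0.4, -6.1]
opening: 0.0073
grip_force: 78.6
```

Call:
carry_out --series '[[[0, 0, 0], [0, 0, -0.746]], [[0, 0, 0], [0, 0, -0.746]], [[0, 0, 0], [0, 0, -0.746]], [[0, 0, 0], [0, 0, -0.746]], [[0, 0, 0], [0, 0, -0.746]], [[0, 0, 0], [0, 0, -0.746]], [[0, 0, 0], [0, 0, -0.746]], [[0, 0, 0], [0, 0, -0.746]], [[0, 0, 0], [0, 0, -0.746]], [[0, 0, 0], [0, 0, -0.746]], [[0, 0, 0], [0, 0, -0.746]], [[0, 0, 0], [0, 0, -0.746]]]'

```text
time_s: 20.23
eef_pos: [0.53, 0.3879, 0.2046]
eef_rot: [-0.038, -3.139, 0.003]
force: [0.6, 0.8, -5.3]
opening: 0.0069
grip_force: 78.6
```

Run:
```python
from h import *
f=grab("top"); s=grab("scene")
np.savez("t4.npz",Pt=cloud(f),It=f["img"],Ps=cloud(s),Is=s["img"])
for n,g in [("top",f),("scene",s)]:
    P=cloud(g);X,Y,Z=np.moveaxis(P,-1,0)
    # rim pixels near the top, outer edges
    m=(abs(Z-.115)<.006)&(abs(Y+.009)<.2)&(X>.46)&(X<.69)
    q=P[m]; fr=q[(q[:,0]<.5)&(abs(q[:,1]+.009)<.17)]
    if len(fr)>10:
        k=np.polyfit(fr[:,1],fr[:,0],1); print(n,"front mid x at y=-.009",np.polyval(k,-.009),"slope",k[0],len(fr))
    for sg in (1,-1):
        e=q[(sg*(q[:,1]+.009)>.165)&(q[:,0]>.49)&(q[:,0]<.65)]
        if len(e)>5: k=np.polyfit(e[:,0],e[:,1],1); print(n,"end",sg,np.polyval(k,.5774),k[0],len(e))
    tr=(Z>.14)&(Z<.162)&(Y>.2)&(Y<.6)&(X>.4)&(X<.65); print(n,"tray",cv2.minAreaRect(P[tr][:,:2].astype(np.float32)))
P=cloud(f)
for u,v in [(166.1,180),(288.7,180),(227,210.4)]: print(onplane(f,u,v,.115))
to(.5774,-.009,.2,np.radians(178.45))
```

```text
top front mid x at y=-.009 0.4820266555958799 slope 0.02572620397722579 138
top end 1 0.16944086129088715 -0.026658816399114414 87
top end -1 -0.1889849414933528 -0.021746877356919006 54
top tray ((0.0, 0.0), (0.0, 0.0), 0.0)
scene front mid x at y=-.009 0.48545422322661885 slope 0.028626208092246926 211
scene end 1 0.16926306554546264 0.005423881152094393 81
scene end -1 -0.1889235919714562 -0.022506309557881445 47
scene tray ((0.5578951835632324, 0.36171796917915344), (0.14768069982528687, 0.0), 138.6250762939453)
[0.57062774 0.17055301 0.115     ]
[ 0.56577334 -0.19082848  0.115     ]
[ 0.47856043 -0.0085476   0.115     ]
t 20.32 pos [0.53   0.388  0.2048] th 3.1134 shift [-1.17 -7.91  0.11] turn [-0.01 -0.02 -0.01] q [0.52 0.55 0.08 1.11 0.   0.55]
```

Call:
carry_out --series '[[[-0.044, -0.3, 0], [0, 0, 0]], [[-0.088, -0.6, 0], [0, 0, 0]], [[-0.11, -0.75, 0], [0, 0, 0]], [[-0.11, -0.75, 0], [0, 0, 0]], [[-0.11, -0.75, 0], [0, 0, 0]], [[-0.11, -0.75, 0], [0, 0, 0]], [[-0.11, -0.75, 0], [0, 0, 0]], [[-0.11, -0.75, 0], [0, 0, 0]], [[-0.11, -0.75, 0], [0, 0, 0]], [[-0.11, -0.75, 0], [0, 0, 0]], [[-0.088, -0.6, 0], [0, 0, 0]], [[-0.063, -0.43, 0], [0, 0, 0]]]'

```text
time_s: 21.82
eef_pos: [0.5774, -0.0116, 0.2066]
eef_rot: [-0.048, -3.141, 0.0]
force: [0.1, 0.2, -4.7]
opening: 0.0072
grip_force: 78.5
```

Call:
carry_out --series '[[[0, 0, 0.3], [0, 0, 0]], [[0, 0, 0.3], [0, 0, 0]], [[0, 0, 0], [0, 0, 0]], [[0, 0, 0], [0, 0, 0]], [[0, 0, 0], [0, 0, 0]]]'

```text
time_s: 22.45
eef_pos: [0.5783, -0.009, 0.1773]
eef_rot: [0.043, 3.14, -0.0]
force: [0.3, -0.9, -5.7]
opening: 0.0072
grip_force: 78.5
```

Run:
```python
from h import *
t=grab("top"); w=grab("wrist"); P=cloud(w); X,Y,Z=np.moveaxis(P,-1,0)
c=cv2.resize(t["img"][125:225,140:310],(680,400),interpolation=cv2.INTER_CUBIC); cv2.imwrite("pics/a5.png",c)
cv2.imwrite("pics/w5.png",w["img"]); np.savez("w5.npz",P=P,img=w["img"])
o=telemetry.get_obs();print(o["eef_pos"])
hx,hy=o["eef_pos"][:2]
m=(Z>.12)&(Z<.145)&(abs(X-hx)<.1)&(abs(Y-hy)<.19)&(w["img"].max(-1)<110)
q=P[m]; A=np.c_[q[:,:2]-[hx,hy],np.ones(len(q))]; k=np.linalg.lstsq(A,q[:,2],rcond=None)[0]; print(len(q),"plane slopes x,y, z",k); print(cv2.minAreaRect(q[:,:2].astype(np.float32)))
```

```text
[ 0.57828069 -0.00923201  0.17728364]
31485 plane slopes x,y, z [ 0.00112736 -0.01048389  0.14212398]
((0.5870398283004761, -0.011653825640678406), (0.3671320080757141, 0.18239352107048035), 89.99401092529297)
```

View pics/w5.png

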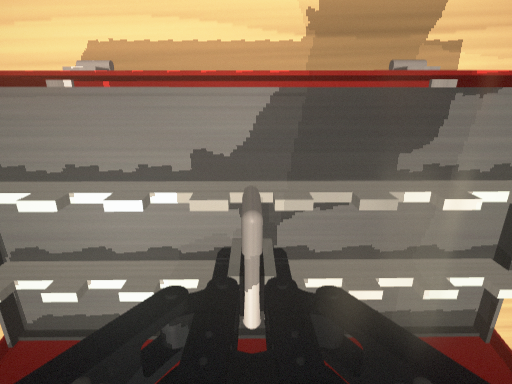

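The tray is level and its front edge (row 87) is parallel to the box rim (row 77). I lower it.

Call:
carry_out --series '[[[0.025, 0, 0.2], [0, 0, 0]], [[0, 0, 0.2], [0, 0, 0]], [[0, 0, 0.2], [0, 0, 0]], [[0, 0, 0.2], [0, 0, 0]], [[0, 0, 0.2], [0, 0, 0]], [[0, 0, 0.2], [0, 0, 0]], [[0, 0, 0.2], [0, 0, 0]], [[0, 0, 0], [0, 0, 0]]]'

```text
time_s: 23.55
eef_pos: [0.5758, -0.0094, 0.1057]
eef_rot: [-0.044, -3.139, -0.0]
force: [0.8, -0.3, -5.8]
opening: 0.0072
grip_force: 78.5
```

Call:
carry_out --series '[[[0, 0, 0.1], [0, 0, 0]], [[0, 0, 0.1], [0, 0, 0]], [[0, 0, 0.1], [0, 0, 0]], [[0, 0, 0.05], [0, 0, 0]], [[0, 0, 0.05], [0, 0, 0]], [[0, 0, 0], [0, 0, 0]], [[0, 0, 0], [0, 0, 0]]]'

```text
time_s: 24.42
eef_pos: [0.5768, -0.0095, 0.0869]
eef_rot: [0.044, 3.141, -0.0]
force: [-0.0, 0.2, -5.9]
opening: 0.007
grip_force: 78.6
```

Call:
carry_out --series '[[[0, 0, 0.04], [0, 0, 0]], [[0, 0, 0.04], [0, 0, 0]], [[0, 0, 0.03], [0, 0, 0]], [[0, 0, 0], [0, 0, 0]], [[0, 0, 0], [0, 0, 0]]]'

```text
time_s: 25.05
eef_pos: [0.5768, -0.0095, 0.0828]
eef_rot: [0.044, 3.14, -0.0]
force: [-4.7, 0.1, 6.6]
opening: 0.0072
grip_force: 80.2
```

Call:
carry_out --series '[[[0, 0, 0], [0, 0, 0]], [[0, 0, 0], [0, 0, 0]], [[0, 0, 0], [0, 0, 0]], [[0, 0, 0], [0, 0, 0]], [[0, 0, -0.2], [0, 0, 0]], [[0, 0, -0.5], [0, 0, 0]], [[0, 0, -0.8], [0, 0, 0]], [[0, 0, -0.8], [0, 0, 0]], [[0, 0, -0.8], [0, 0, 0]], [[0, 0, -0.8], [0, 0, 0]]]' --fingers 0.4

```text
time_s: 26.3
eef_pos: [0.5765, -0.0094, 0.2785]
eef_rot: [0.044, 3.14, -0.0]
force: [-0.2, 0.7, -0.3]
opening: 0.0342
grip_force: 0.0
```

Call:
carry_out --series '[[[0.174, -0.725, 0], [0, 0, 0]], [[0.174, -0.725, 0], [0, 0, 0]], [[0.174, -0.725, 0], [0, 0, 0]], [[0.174, -0.725, 0], [0, 0, 0]], [[0.174, -0.725, 0], [0, 0, 0]], [[0.174, -0.725, 0], [0, 0, 0]], [[0.174, -0.725, 0], [0, 0, 0]], [[0.174, -0.725, 0], [0, 0, 0]], [[0.174, -0.725, 0], [0, 0, 0]], [[0.174, -0.725, 0], [0, 0, 0]], [[0, 0, 0], [0, 0, 0]], [[0, 0, 0], [0, 0, 0]]]'

```text
time_s: 27.8
eef_pos: [0.4795, -0.369, 0.2766]
eef_rot: [0.044, 3.141, 0.001]
force: [0.3, 0.5, 0.4]
opening: 0.0343
grip_force: 0.0
```

```bash
cat >> h.py <<'E'
def spanners(f,zmin=.004):
    """bright grey blobs on the mat region -> list of (label px centroid, centre xy, length, width, axis angle deg)"""
    P=cloud(f); img=f["img"].astype(int); lo=img.min(-1); sat=img.max(-1)-lo
    m=((lo>75)&(sat<45)).astype(np.uint8); n,l,st,ce=cv2.connectedComponentsWithStats(m,connectivity=8)
    out=[]
    for i in range(1,n):
        if st[i,4]<60: continue
        v,u=np.nonzero(l==i); q=np.array([onplane(f,a,b,.0105)[:2] for a,b in zip(u,v)])
        c,s,a=cv2.minAreaRect(q.astype(np.float32)); 
        if not(.4<c[0]<.68 and -.52<c[1]<-.23): continue
        zz=P[...,2][l==i]
        print("px",ce[i].astype(int),"n",len(u),"c",np.round(c,4),"s",np.round(s,4),"a",round(a,1),"z",np.round(np.nanmedian(zz),4)); out.append((i,q,l==i))
    return out
E
python3 - <<'E'
from h import *
w=grab("wrist"); cv2.imwrite("pics/w6.png",cv2.resize(w["img"],(800,600),interpolation=cv2.INTER_CUBIC)); spanners(w)
P=cloud(w); np.savez("w6.npz",P=P,img=w["img"],T=w["T"],k=[w["f"],w["cx"],w["cy"]])
t=grab("top"); print("top"); spanners(t); Pt=cloud(t); X,Y,Z=np.moveaxis(Pt,-1,0)
m=(Z>.04)&(Z<.056)&(abs(X-.577)<.09)&(abs(Y+.01)<.172)&(t["img"].max(-1)<110); q=Pt[m]; A=np.c_[q[:,0]-.577,q[:,1]+.01,np.ones(len(q))]
print("tray",len(q),np.linalg.lstsq(A,q[:,2],rcond=None)[0])
h=(Z>.09)&(Z<.112)&(abs(X-.577)<.06)&(abs(Y+.01)<.03); print("handle",Pt[h].mean(0),cv2.minAreaRect(Pt[h][:,:2].astype(np.float32)))
to(.48,-.37,.28,np.pi)
E
```

```text
px [234 118] n 1007 c [ 0.4297 -0.3909] s [0.0276 0.1194] a 12.4 z 0.0098
px [239 153] n 1125 c [ 0.4777 -0.3878] s [0.0304 0.1328] a 10.1 z 0.0098
px [259 206] n 2541 c [ 0.5586 -0.3588] s [0.0634 0.18  ] a 8.3 z 0.0099
px [275 249] n 1078 c [ 0.6518 -0.3479] s [0.1079 0.1137] a 13.3 z 0.0107
px [204 261] n 459 c [ 0.6475 -0.4496] s [0.0212 0.0858] a 76.4 z 0.3032
top
px [337 168] n 151 c [ 0.6144 -0.3596] s [0.0244 0.1043] a 12.3 z 0.0104
px [338 185] n 559 c [ 0.5606 -0.3581] s [0.0636 0.1798] a 8.4 z 0.0101
px [344 211] n 181 c [ 0.4779 -0.3838] s [0.0294 0.1246] a 10.1 z 0.0102
px [347 225] n 162 c [ 0.4351 -0.3873] s [0.0258 0.1146] a 17.4 z 0.0098
tray 4927 [0.00061812 0.00077739 0.04867406]
handle [ 0.57288147 -0.00992774  0.1041155 ] ((0.574384331703186, -0.009353796020150185), (0.009606674313545227, 0.06309720128774643), 89.91680145263672)
t 27.9 pos [ 0.4798 -0.3684  0.2766] th 3.1147 shift [-0.   -0.03 -0.07] turn [ 0.    0.   -0.18] q [-0.78  0.41  0.04  1.21  0.   -0.75]
```

View pics/w6.png

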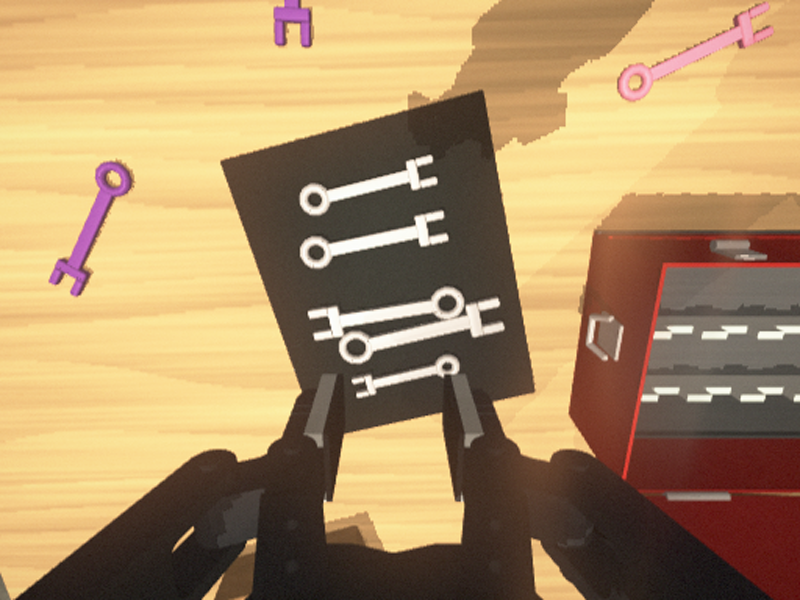

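The wrist view (800 px) shows:
- The tray is level in the box.
- s4 is at (370,185) and s3 at (375,240), both with jaws right (+y).
- s2's jaw is left (325,323), with its ring at (448,303).
- s1's ring is left (355,347), with its jaw at (487,317), and it lies close to s2.
- s5's jaw is left (362,387).

I take 5, 4 and 3 first, then separate 1 and 2.

```bash
cat >> h.py <<'E'
def fit(q,ideal=None):
    """centre from extents along the shaft axis; axis from the middle part"""
    q=np.asarray(q,float); c,s,a=cv2.minAreaRect(q.astype(np.float32)); a=np.radians(a if s[0]>s[1] else a+90); c=np.array(c)
    for _ in range(4):
        u=np.array([np.cos(a),np.sin(a)]); n=np.array([-u[1],u[0]]); p=(q-c)@u; k=abs(p)<.032
        vx,vy,x0,y0=cv2.fitLine(q[k].astype(np.float32),cv2.DIST_HUBER,0,.001,.001).ravel()
        a=np.arctan2(vy,vx); a=a if abs(a)<np.pi*.99 else 0
        u=np.array([vx,vy]); p=(q-[x0,y0])@u; c=np.array([x0,y0])+u*(p.max()+p.min())/2; a=np.arctan2(u[1],u[0])
    return c,np.degrees(a)%180,p.max()-p.min()
E
python3 - <<'E'
from h import *
for name in ["w6"]:
    d=np.load(name+".npz"); f=dict(img=d["img"],T=d["T"],f=d["k"][0],cx=d["k"][1],cy=d["k"][2]); 
    lo=f["img"].min(-1).astype(int); sat=f["img"].max(-1)-lo
    m=((lo>75)&(sat<45)).astype(np.uint8); n,l,st,ce=cv2.connectedComponentsWithStats(m)
    for i in range(1,n):
        if st[i,4]<400 : continue
        v,u=np.nonzero(l==i); q=np.array([onplane(f,a,b,.0105)[:2] for a,b in zip(u,v)])
        if i and abs(ce[i][0]-240)<30 and ce[i][1]<180: print(ce[i],fit(q))
        if ce[i][1]>240 and ce[i][1]<255: 
            k=(v<257)&(u<297)&(u>220); print("s5",fit(q[k]),k.sum())
d=np.load("top0.npz"); f=dict(img=d["img"],T=d["T"],f=d["k"][0],cx=d["k"][1],cy=d["k"][2])
spx={"s5":(323,162,32,14),"s3":(328,203,41,17),"s4":(331,218,38,16)}
for s,(x,y,w,h) in spx.items():
    v,u=np.nonzero(f["img"].min(-1)[y:y+h,x:x+w]>75); print(s,"top",fit([onplane(f,a+x,b+y,.0105)[:2] for a,b in zip(u,v)]))
E
```

```text
[234.45580933 118.90466733] (array([ 0.43022323, -0.39077344]), np.float32(101.9387), np.float64(0.11945534348661713))
[239.01333333 153.51911111] (array([ 0.4773511 , -0.38780755]), np.float32(100.17934), np.float64(0.13278558350025121))
s5 (array([ 0.61229946, -0.36036139]), np.float32(102.64695), np.float64(0.10780733562889683)) 736
s5 top (array([ 0.61385238, -0.35974801]), np.float32(102.359245), np.float64(0.10429528362552258))
s3 top (array([ 0.47845706, -0.38710506]), np.float32(100.32475), np.float64(0.13127128892522086))
s4 top (array([ 0.43132591, -0.39013021]), np.float32(101.82168), np.float64(0.11954600797570362))
```

Call:
carry_out --series '[[[-0.532, 0.048, 0], [0, 0, 0]], [[-0.532, 0.048, 0], [0, 0, 0]], [[-0.532, 0.048, 0], [0, 0, 0]], [[-0.532, 0.048, 0], [0, 0, 0]], [[-0.532, 0.048, 0], [0, 0, 0]], [[0, 0, 0.7], [0, 0, 0.884]], [[0, 0, 0.7], [0, 0, 0.884]], [[0, 0, 0.7], [0, 0, 0.884]], [[0, 0, 0.7], [0, 0, 0.884]], [[0, 0, 0.7], [0, 0, 0.884]], [[0, 0, 0.4], [0, 0, 0.884]], [[0, 0, 0.2], [0, 0, 0.884]]]'

```text
time_s: 29.4
eef_pos: [0.6125, -0.3591, 0.0697]
eef_rot: [-1.448, -2.785, -0.001]
force: [-0.1, -0.5, 0.4]
opening: 0.0344
grip_force: 0.0
```

Call:
carry_out --series '[[[0, 0, 0], [0, 0, 0.884]], [[0, 0, 0], [0, 0, 0.884]], [[0, 0, 0], [0, 0, 0.884]], [[0, 0, 0], [0, 0, 0]], [[0, 0, 0], [0, 0, 0]]]'

```text
time_s: 30.02
eef_pos: [0.6131, -0.3604, 0.0715]
eef_rot: [1.965, 2.451, 0.0]
force: [0.4, 0.1, -0.2]
opening: 0.0343
grip_force: 0.0
```

Run:
```python
from h import *
to(.613,-.36,.005,np.radians(102.5))
```

```text
t 30.02 pos [ 0.6131 -0.3604  0.0715] th 1.7904 shift [ 0.01 -0.    1.33] turn [0.   0.   0.01] q [-0.64  0.75  0.09  0.92  0.    0.72]
```

Call:
carry_out --series '[[[0, 0, 0.4], [0, 0, 0]], [[0, 0, 0.4], [0, 0, 0]], [[0, 0, 0.3], [0, 0, 0]], [[0, 0, 0.15], [0, 0, 0]], [[0, 0, 0.08], [0, 0, 0]], [[0, 0, 0], [0, 0, 0]], [[0, 0, 0], [0, 0, 0]]]'

```text
time_s: 30.9
eef_pos: [0.6133, -0.3615, 0.0055]
eef_rot: [1.967, 2.448, 0.0]
force: [0.5, -1.3, -0.2]
opening: 0.034
grip_force: 0.0
```

Call:
carry_out --series '[[[0, 0, 0], [0, 0, 0]], [[0, 0, 0], [0, 0, 0]], [[0, 0, 0], [0, 0, 0]], [[0, 0, 0], [0, 0, 0]], [[0, 0, -0.2], [0, 0, 0]], [[0, 0, -0.5], [0, 0, 0]], [[0, 0, -0.7], [0, 0, 0]], [[0, 0, -0.7], [0, 0, 0]], [[0, 0, -0.7], [0, 0, 0]], [[0, 0, -0.5], [0, 0, 0]], [[0, 0, 0], [0, 0, 0]], [[0, 0, 0], [0, 0, 0]]]' --fingers 0 --newtons 60

```text
time_s: 32.4
eef_pos: [0.6122, -0.3607, 0.1684]
eef_rot: [-1.967, -2.447, 0.0]
force: [-0.0, -0.1, -0.7]
opening: 0.0067
grip_force: 58.7
```

Run:
```python
from h import *
to(.5744,-.0975,.17,np.radians(178.45)); print(telemetry.get_obs()["opening"])
w=grab("wrist"); cv2.imwrite("pics/w7.png",w["img"])
P=cloud(w); d=P-telemetry.get_obs()["eef_pos"]
lo=w["img"].min(-1).astype(int); m=(abs(d[...,2])<.02)&(np.hypot(d[...,0],d[...,1])<.08)&(lo>80); print(m.sum()); q=P[m]; print(fit(q[:,:2]) if m.sum()>50 else 0, np.nanmedian(q[:,2]))
```

```text
t 32.4 pos [ 0.6122 -0.3607  0.1684] th 1.7876 shift [ 5.3   0.39 -0.02] turn [-0.   -0.01 -8.85] q [-0.64  0.67  0.21  1.11 -0.    0.72]
0.006680899406504357
3899
(array([ 0.61113097, -0.35915281]), np.float32(102.38949), np.float64(0.1070312583819607)) 0.17287425907570003
```

View pics/w7.png

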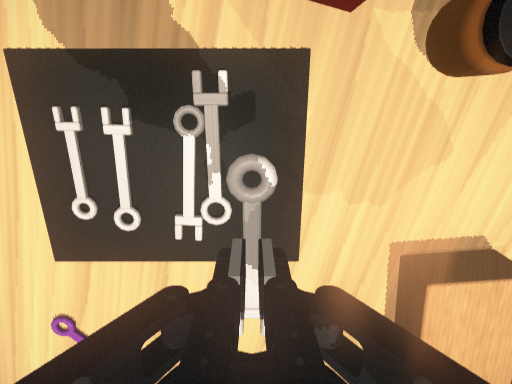

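Call:
carry_out --series '[[[0.663, 0.049, 0], [0, 0, 0]], [[0.663, 0.049, 0], [0, 0, 0]], [[0.663, 0.049, 0], [0, 0, 0]], [[0.663, 0.049, 0], [0, 0, 0]], [[0.663, 0.049, 0], [0, 0, 0]], [[0.663, 0.049, 0], [0, 0, 0]], [[0.663, 0.049, 0], [0, 0, 0]], [[0.663, 0.049, 0], [0, 0, 0]]]'

```text
time_s: 33.45
eef_pos: [0.5737, -0.0965, 0.1681]
eef_rot: [-1.967, -2.447, 0.002]
force: [1.0, -0.2, -0.3]
opening: 0.0069
grip_force: 58.7
```

Call:
carry_out --series '[[[0, 0, 0], [0, 0, -0.885]], [[0, 0, 0], [0, 0, -0.885]], [[0, 0, 0], [0, 0, -0.885]], [[0, 0, 0], [0, 0, -0.885]], [[0, 0, 0], [0, 0, -0.885]], [[0, 0, 0], [0, 0, -0.885]], [[0, 0, 0], [0, 0, -0.885]], [[0, 0, 0], [0, 0, -0.885]], [[0, 0, 0], [0, 0, -0.885]], [[0, 0, 0], [0, 0, -0.885]], [[0, 0, 0], [0, 0, 0]], [[0, 0, 0], [0, 0, 0]]]'

```text
time_s: 34.95
eef_pos: [0.5745, -0.0977, 0.169]
eef_rot: [-0.044, -3.14, -0.001]
force: [0.7, 0.1, -0.5]
opening: 0.0071
grip_force: 58.7
```

Run:
```python
from h import *
to(.5744,-.0975,.072,np.radians(178.45))
w=grab("wrist"); cv2.imwrite("pics/w8.png",w["img"]); P=cloud(w); np.savez("w8.npz",P=P,img=w["img"])
# rail teeth: tops at z~.082 ; project on tray axes
C=np.array([.5768,-.0095]); a=-.027; ux=np.array([np.cos(a),np.sin(a)]); uy=np.array([-ux[1],ux[0]])
m=(P[...,2]>.077)&(P[...,2]<.087)&(w["img"].min(-1)>60); q=P[m][:,:2]-C; px=q@ux; py=q@uy
for lo,hi in [(-.036,-.02),(.02,.036)]:
    k=(px>lo)&(px<hi)&(abs(py)<.16); h,_=np.histogram(py[k],bins=np.arange(-.16,.161,.004)); print(round(np.median(px[k]),4),h.tolist())
    if k.sum()>50: print(np.polyfit(py[k],px[k],1))
```

```text
t 34.95 pos [ 0.5745 -0.0977  0.169 ] th 3.1133 shift [-0.    0.    1.94] turn [ 0.   -0.01 -0.01] q [-0.3   0.43 -0.2   0.94 -0.   -0.27]
-0.0288 [42, 41, 39, 48, 2, 0, 0, 0, 0, 0, 40, 40, 40, 27, 3, 0, 0, 0, 0, 0, 0, 6, 35, 44, 46, 45, 0, 0, 0, 0, 0, 8, 50, 44, 46, 47, 44, 0, 34, 30, 5, 0, 13, 47, 43, 47, 46, 42, 2, 0, 0, 0, 0, 19, 54, 44, 47, 43, 43, 2, 0, 0, 0, 0, 25, 53, 51, 39, 46, 19, 0, 0, 0, 0, 0, 0, 0, 0, 0, 0]
[ 0.00441383 -0.02870864]
0.0264 [40, 38, 43, 42, 1, 0, 0, 0, 0, 0, 39, 36, 40, 40, 33, 0, 0, 0, 0, 0, 9, 33, 42, 45, 38, 37, 0, 0, 0, 0, 0, 10, 40, 39, 37, 40, 37, 1, 35, 31, 5, 0, 0, 26, 38, 40, 36, 39, 0, 0, 0, 0, 0, 24, 41, 35, 39, 41, 35, 0, 0, 0, 0, 0, 23, 45, 41, 35, 42, 36, 0, 0, 0, 0, 0, 0, 0, 0, 0, 0]
[0.00323377 0.0267665 ]
```

View pics/w8.png

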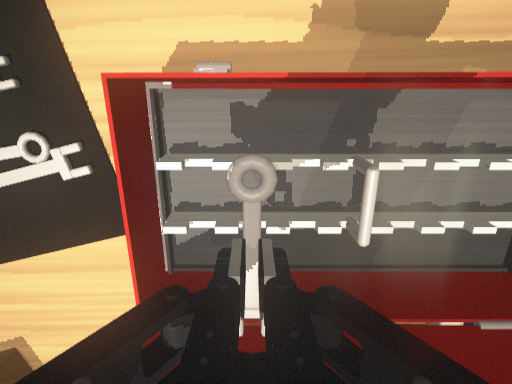

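The notches line up with expectation (within 1 mm) and the spanner hangs over its pair with its ring towards the handle side. I lower it.

Call:
carry_out --series '[[[0, 0, 0.4], [0, 0, 0]], [[0, 0, 0.4], [0, 0, 0]], [[0, 0, 0.4], [0, 0, 0]], [[0, 0, 0.3], [0, 0, 0]], [[0, 0, 0.2], [0, 0, 0]], [[0, 0, 0.1], [0, 0, 0]], [[0, 0, 0.06], [0, 0, 0]], [[0, 0, 0.04], [0, 0, 0]], [[0, 0, 0.04], [0, 0, 0]], [[0, 0, 0], [0, 0, 0]], [[0, 0, 0], [0, 0, 0]]]'

```text
time_s: 36.38
eef_pos: [0.575, -0.0979, 0.0729]
eef_rot: [0.042, 3.141, -0.0]
force: [-1.1, 0.9, -0.6]
opening: 0.0073
grip_force: 58.7
```

Call:
carry_out --series '[[[0, 0, 0.02], [0, 0, 0]], [[0, 0, 0.02], [0, 0, 0]], [[0, 0, 0], [0, 0, 0]], [[0, 0, 0], [0, 0, 0]]]'

```text
time_s: 36.88
eef_pos: [0.5752, -0.098, 0.0718]
eef_rot: [0.041, 3.14, -0.0]
force: [-1.5, 0.8, 6.5]
opening: 0.007
grip_force: 59.6
```

Call:
carry_out --series '[[[0, 0, 0], [0, 0, 0]], [[0, 0, 0], [0, 0, 0]], [[0, 0, 0], [0, 0, 0]], [[0, 0, -0.2], [0, 0, 0]], [[0, 0, -0.4], [0, 0, 0]], [[0, 0, -0.7], [0, 0, 0]], [[0, 0, -0.7], [0, 0, 0]], [[0, 0, 0], [0, 0, 0]]]' --fingers 0.3

```text
time_s: 37.88
eef_pos: [0.5772, -0.0986, 0.1746]
eef_rot: [0.041, 3.135, -0.003]
force: [0.7, 0.0, -0.2]
opening: 0.0258
grip_force: 0.0
```

Run:
```python
from h import *
to(.4305,-.3905,.17,np.radians(-78.1))
w=grab("wrist"); P=cloud(w); C=np.array([.5768,-.0095]); a=-.027; ux=np.array([np.cos(a),np.sin(a)]); uy=np.array([-ux[1],ux[0]])
q=P.copy(); px=(P[...,:2]-C)@ux; py=(P[...,:2]-C)@uy
m=(abs(py+.088)<.011)&(abs(px)<.07)&(P[...,2]>.065)&(P[...,2]<.09)&(w["img"].min(-1)>60)
print(m.sum(),"x range",px[m].min(),px[m].max()); 
for lo in np.arange(-.06,.06,.02):
    k=m&(px>lo)&(px<lo+.02); print(round(lo,2),k.sum(),np.round([np.median(P[...,2][k]),np.median(py[k])] if k.sum() else 0,4))
```

```text
t 37.88 pos [ 0.5772 -0.0986  0.1746] th 3.1152 shift [ 2.78 -5.91  0.08] turn [ -0.05   0.02 -12.03] q [-0.3   0.43 -0.19  0.94 -0.   -0.27]
1973 x range -0.05502588755340702 0.05168960685668836
-0.06 379 [ 0.0773 -0.0882]
-0.04 484 [ 0.0765 -0.0881]
-0.02 254 [ 0.0762 -0.089 ]
0.0 239 [ 0.076 -0.089]
0.02 467 [ 0.0756 -0.0881]
0.04 150 [ 0.076  -0.0835]
```

Spanner5 lies flat in its notches (top z≈0.076 along its whole length). Next is spanner4.

Call:
carry_out --series '[[[0.348, -0.739, 0], [0, 0, 0]], [[0.348, -0.739, 0], [0, 0, 0]], [[0.348, -0.739, 0], [0, 0, 0]], [[0.348, -0.739, 0], [0, 0, 0]], [[0.348, -0.739, 0], [0, 0, 0]], [[0.348, -0.739, 0], [0, 0, 0]], [[0.348, -0.739, 0], [0, 0, 0]], [[0.348, -0.739, 0], [0, 0, 0]], [[0, 0, 0], [0, 0, -0.9]], [[0, 0, 0], [0, 0, -0.9]], [[0, 0, 0], [0, 0, -0.9]], [[0, 0, 0], [0, 0, -0.9]]]' --fingers 0.4

```text
time_s: 39.42
eef_pos: [0.4273, -0.3891, 0.1695]
eef_rot: [0.804, -3.036, -0.003]
force: [-1.0, -0.8, -0.6]
opening: 0.0341
grip_force: 0.0
```

Call:
carry_out --series '[[[0, 0, 0.3], [0, 0, -0.9]], [[0, 0, 0.3], [0, 0, -0.9]], [[0, 0, 0.3], [0, 0, -0.9]], [[0, 0, 0.3], [0, 0, -0.9]], [[0, 0, 0.3], [0, 0, -0.9]], [[0, 0, 0.3], [0, 0, -0.9]], [[0, 0, 0.3], [0, 0, -0.9]], [[0, 0, 0], [0, 0, -0.9]], [[0, 0, 0], [0, 0, -0.9]], [[0, 0, 0], [0, 0, -0.33]], [[0, 0, 0], [0, 0, 0]], [[0, 0, 0], [0, 0, 0]]]'

```text
time_s: 40.92
eef_pos: [0.4276, -0.3893, 0.0652]
eef_rot: [-2.438, 1.981, 0.002]
force: [-0.8, 0.0, -0.7]
opening: 0.0342
grip_force: 0.0
```

Run:
```python
from h import *
to(.4305,-.3905,.005,np.radians(-78.1))
f=grab("top"); spanners(f)
```

```text
t 40.92 pos [ 0.4276 -0.3893  0.0652] th -1.3643 shift [ 0.04 -0.05  1.2 ] turn [ 0.    0.01 -0.01] q [-0.87  0.54 -0.33  0.71 -0.   -2.64]
px [338 185] n 561 c [ 0.5606 -0.3578] s [0.0636 0.1803] a 8.4 z 0.0103
px [362 207] n 70 c [ 0.4898 -0.4313] s [0.0384 0.0256] a 89.2 z 0.0133
px [337 212] n 121 c [ 0.4734 -0.3579] s [0.0293 0.072 ] a 10.5 z 0.0102
px [340 227] n 94 c [ 0.4255 -0.3633] s [0.0252 0.0643] a 13.1 z 0.01
```

Call:
carry_out --series '[[[0.04, -0.05, 0.3], [0, 0, 0]], [[0, 0, 0.3], [0, 0, 0]], [[0, 0, 0.3], [0, 0, 0]], [[0, 0, 0.2], [0, 0, 0]], [[0, 0, 0.1], [0, 0, 0]], [[0, 0, 0], [0, 0, 0]], [[0, 0, 0], [0, 0, 0]]]'

```text
time_s: 41.85
eef_pos: [0.4311, -0.3915, 0.0062]
eef_rot: [2.439, -1.98, 0.001]
force: [0.3, 0.2, -0.0]
opening: 0.034
grip_force: 0.0
```

Call:
carry_out --series '[[[0, 0, 0], [0, 0, 0]], [[0, 0, 0], [0, 0, 0]], [[0, 0, 0], [0, 0, 0]], [[0, 0, 0], [0, 0, 0]], [[0, 0, -0.2], [0, 0, 0]], [[0, 0, -0.5], [0, 0, 0]], [[0, 0, -0.7], [0, 0, 0]], [[0, 0, -0.7], [0, 0, 0]], [[0, 0, -0.7], [0, 0, 0]], [[0, 0, -0.5], [0, 0, 0]], [[0, 0, 0], [0, 0, 0]], [[0, 0, 0], [0, 0, 0]]]' --fingers 0 --newtons 60

```text
time_s: 43.35
eef_pos: [0.4303, -0.3906, 0.1699]
eef_rot: [-2.439, 1.98, 0.002]
force: [-0.1, 0.7, -1.5]
opening: 0.0078
grip_force: 58.7
```

```bash
cat >> h.py <<'E'
def held():
    o=telemetry.get_obs(); w=grab("wrist"); P=cloud(w); d=P-o["eef_pos"]
    m=(abs(d[...,2])<.02)&(np.hypot(d[...,0],d[...,1])<.09)&(w["img"].min(-1)>80); q=P[m]
    c,a,L=fit(q[:,:2]); print("held c-tcp",np.round(c-o["eef_pos"][:2],4),"axis",a,"L",round(L,4),"z-tcp",round(np.nanmedian(q[:,2])-o["eef_pos"][2],4),"open",round(o["opening"],4))
    return w
def notch(n,z):
    C=np.array([.5764,-.0097]); a=-.028; p=C+n*np.array([-np.sin(a),np.cos(a)]); to(p[0],p[1],z,np.pi+a)
E
python3 - <<'E'
from h import *
held(); notch(-.044,.17)
E
```

```text
held c-tcp [-0.0006  0.0003] axis 101.83186 L 0.121 z-tcp 0.0034 open 0.0078
t 43.4 pos [ 0.4301 -0.3904  0.1694] th -1.3636 shift [-5.99 -4.22 -0.  ] turn [ 0.02  0.   12.04] q [-0.86  0.43 -0.2   0.94 -0.   -2.64]
```

Call:
carry_out --series '[[[-0.599, -0.422, 0], [0, 0, 0]], [[-0.599, -0.422, 0], [0, 0, 0]], [[-0.599, -0.422, 0], [0, 0, 0]], [[-0.599, -0.422, 0], [0, 0, 0]], [[-0.599, -0.422, 0], [0, 0, 0]], [[-0.599, -0.422, 0], [0, 0, 0]], [[-0.599, -0.422, 0], [0, 0, 0]], [[-0.599, -0.422, 0], [0, 0, 0]], [[-0.599, -0.422, 0], [0, 0, 0]], [[-0.599, -0.422, 0], [0, 0, 0]], [[0, 0, 0], [0, 0, 0.9]], [[0, 0, 0], [0, 0, 0.9]]]'

```text
time_s: 44.9
eef_pos: [0.5748, -0.0537, 0.169]
eef_rot: [2.146, -2.292, -0.004]
force: [-0.1, -0.1, -1.0]
opening: 0.0075
grip_force: 58.7
```

Call:
carry_out --series '[[[0, 0, 0], [0, 0, 0.9]], [[0, 0, 0], [0, 0, 0.9]], [[0, 0, 0], [0, 0, 0.9]], [[0, 0, 0], [0, 0, 0.9]], [[0, 0, 0], [0, 0, 0.9]], [[0, 0, 0], [0, 0, 0.9]], [[0, 0, 0], [0, 0, 0.9]], [[0, 0, 0], [0, 0, 0.9]], [[0, 0, 0], [0, 0, 0.9]], [[0, 0, 0], [0, 0, 0.9]], [[0, 0, 0], [0, 0, 0.9]], [[0, 0, 0], [0, 0, 0.34]]]'

```text
time_s: 46.4
eef_pos: [0.5747, -0.0544, 0.1691]
eef_rot: [-0.047, -3.138, -0.001]
force: [-0.5, -0.1, -0.1]
opening: 0.0079
grip_force: 58.7
```

Call:
carry_out --series '[[[0, 0, 0], [0, 0, 0]], [[0, 0, 0], [0, 0, 0]], [[0, 0, 0], [0, 0, 0]]]'

```text
time_s: 46.78
eef_pos: [0.5755, -0.0546, 0.1705]
eef_rot: [-0.043, -3.141, -0.0]
force: [-0.5, 0.7, -0.0]
opening: 0.0074
grip_force: 58.7
```

Run:
```python
from h import *
notch(-.044,.0715)
```

```text
t 46.77 pos [ 0.5755 -0.0546  0.1705] th 3.114 shift [0.01 0.02 1.98] turn [ 0. -0.  0.] q [-0.22  0.42 -0.21  0.94 -0.   -0.19]
```

Call:
carry_out --series '[[[0, 0.02, 0.4], [0, 0, 0]], [[0, 0, 0.4], [0, 0, 0]], [[0, 0, 0.4], [0, 0, 0]], [[0, 0, 0.3], [0, 0, 0]], [[0, 0, 0.2], [0, 0, 0]], [[0, 0, 0.1], [0, 0, 0]], [[0, 0, 0.06], [0, 0, 0]], [[0, 0, 0.04], [0, 0, 0]], [[0, 0, 0.04], [0, 0, 0]], [[0, 0, 0.04], [0, 0, 0]], [[0, 0, 0], [0, 0, 0]], [[0, 0, 0], [0, 0, 0]]]'

```text
time_s: 48.28
eef_pos: [0.5759, -0.0537, 0.0724]
eef_rot: [0.044, 3.141, -0.0]
force: [-2.5, -0.4, 6.0]
opening: 0.0073
grip_force: 59.5
```

Call:
carry_out --series '[[[0, 0, 0], [0, 0, 0]], [[0, 0, 0], [0, 0, 0]], [[0, 0, 0], [0, 0, 0]], [[0, 0, -0.2], [0, 0, 0]], [[0, 0, -0.4], [0, 0, 0]], [[0, 0, -0.7], [0, 0, 0]], [[0, 0, -0.7], [0, 0, 0]], [[0, 0, 0], [0, 0, 0]]]' --fingers 0.3

```text
time_s: 49.28
eef_pos: [0.5781, -0.0541, 0.1755]
eef_rot: [0.044, 3.135, -0.002]
force: [0.4, -0.0, -0.2]
opening: 0.0259
grip_force: 0.0
```

```bash
cat >> h.py <<'E'
def check(n):
    w=grab("wrist"); P=cloud(w); C=np.array([.5764,-.0097]); a=-.028; ux=np.array([np.cos(a),np.sin(a)]); uy=np.array([-ux[1],ux[0]])
    px=(P[...,:2]-C)@ux; py=(P[...,:2]-C)@uy
    m=(abs(py-n)<.011)&(abs(px)<.085)&(P[...,2]>.065)&(P[...,2]<.1)&(w["img"].min(-1)>60)
    print("x range",px[m].min(),px[m].max(),[(round(lo,2),round(float(np.median(P[...,2][k])),4),round(float(np.median(py[k])),4)) for lo in np.arange(-.08,.08,.02) for k in [m&(px>lo)&(px<lo+.02)] if k.sum()>9])
E
python3 - <<'E'
from h import *
check(-.044); to(.4777,-.3876,.17,np.radians(-79.8))
E
```

```text
x range -0.060066846532411095 0.06030313380299334 [(np.float64(-0.06), 0.0761, -0.0442), (np.float64(-0.04), 0.0754, -0.0442), (np.float64(-0.02), 0.0755, -0.0442), (np.float64(0.0), 0.0756, -0.0434), (np.float64(0.02), 0.0752, -0.0443), (np.float64(0.04), 0.0765, -0.0438)]
t 49.33 pos [ 0.5769 -0.0539  0.1736] th 3.1136 shift [ 1.8  -6.73  0.07] turn [-2.000e-02  1.000e-02 -1.185e+01] q [-0.22  0.42 -0.21  0.94 -0.   -0.19]
```

Call:
carry_out --series '[[[0.18, -0.673, 0], [0, 0, 0]], [[0.18, -0.673, 0], [0, 0, 0]], [[0.18, -0.673, 0], [0, 0, 0]], [[0.18, -0.673, 0], [0, 0, 0]], [[0.18, -0.673, 0], [0, 0, 0]], [[0.18, -0.673, 0], [0, 0, 0]], [[0.18, -0.673, 0], [0, 0, 0]], [[0.18, -0.673, 0], [0, 0, 0]], [[0.18, -0.673, 0], [0, 0, 0]], [[0.18, -0.673, 0], [0, 0, 0]], [[0, 0, 0], [0, 0, -0.9]], [[0, 0, 0], [0, 0, -0.9]]]' --fingers 0.4

```text
time_s: 50.82
eef_pos: [0.4753, -0.3875, 0.1703]
eef_rot: [0.384, -3.117, -0.003]
force: [0.6, 0.7, -0.7]
opening: 0.0339
grip_force: 0.0
```

Call:
carry_out --series '[[[0, 0, 0.3], [0, 0, -0.9]], [[0, 0, 0.3], [0, 0, -0.9]], [[0, 0, 0.3], [0, 0, -0.9]], [[0, 0, 0.3], [0, 0, -0.9]], [[0, 0, 0.3], [0, 0, -0.9]], [[0, 0, 0.3], [0, 0, -0.9]], [[0, 0, 0.3], [0, 0, -0.9]], [[0, 0, 0], [0, 0, -0.9]], [[0, 0, 0], [0, 0, -0.9]], [[0, 0, 0], [0, 0, -0.9]], [[0, 0, 0], [0, 0, -0.9]], [[0, 0, 0], [0, 0, -0.15]]]'

```text
time_s: 52.32
eef_pos: [0.4757, -0.3868, 0.0657]
eef_rot: [-2.41, 2.015, 0.003]
force: [-0.6, -0.3, -0.4]
opening: 0.034
grip_force: 0.0
```

Call:
carry_out --series '[[[0, 0, 0], [0, 0, 0]], [[0, 0, 0], [0, 0, 0]], [[0, 0, 0], [0, 0, 0]]]'

```text
time_s: 52.7
eef_pos: [0.4763, -0.3875, 0.0668]
eef_rot: [2.41, -2.015, 0.0]
force: [-1.7, 0.7, -0.4]
opening: 0.0344
grip_force: 0.0
```

Run:
```python
from h import *
to(.4777,-.3876,.006,np.radians(-79.8))
```

```text
t 52.7 pos [ 0.4763 -0.3875  0.0668] th -1.3926 shift [ 0.01 -0.03  1.22] turn [ 0. -0.  0.] q [-0.8   0.59 -0.23  0.76 -0.   -2.55]
```

Call:
carry_out --series '[[[0.01, -0.03, 0.3], [0, 0, 0]], [[0, 0, 0.3], [0, 0, 0]], [[0, 0, 0.3], [0, 0, 0]], [[0, 0, 0.2], [0, 0, 0]], [[0, 0, 0.11], [0, 0, 0]], [[0, 0, 0], [0, 0, 0]], [[0, 0, 0], [0, 0, 0]]]'

```text
time_s: 53.58
eef_pos: [0.4782, -0.3881, 0.0068]
eef_rot: [2.411, -2.014, 0.002]
force: [0.1, -0.3, 0.1]
opening: 0.0344
grip_force: 0.0
```

Call:
carry_out --series '[[[0, 0, 0], [0, 0, 0]], [[0, 0, 0], [0, 0, 0]], [[0, 0, 0], [0, 0, 0]], [[0, 0, 0], [0, 0, 0]], [[0, 0, -0.2], [0, 0, 0]], [[0, 0, -0.5], [0, 0, 0]], [[0, 0, -0.7], [0, 0, 0]], [[0, 0, -0.7], [0, 0, 0]], [[0, 0, -0.7], [0, 0, 0]], [[0, 0, -0.5], [0, 0, 0]], [[0, 0, 0], [0, 0, 0]], [[0, 0, 0], [0, 0, 0]]]' --fingers 0 --newtons 60

```text
time_s: 55.08
eef_pos: [0.4774, -0.3872, 0.1702]
eef_rot: [-2.411, 2.014, 0.002]
force: [0.3, 0.2, -0.5]
opening: 0.0086
grip_force: 58.7
```

Run:
```python
from h import *
held(); notch(.044,.17)
```

```text
held c-tcp [-0.0003 -0.0011] axis 100.365685 L 0.1318 z-tcp 0.0029 open 0.0086
t 55.12 pos [ 0.4771 -0.387   0.1697] th -1.3921 shift [-7.93 -3.48  0.01] turn [ 0.02  0.   11.85] q [-0.8   0.49 -0.1   0.98 -0.   -2.55]
```

Call:
carry_out --series '[[[-0.793, -0.348, 0], [0, 0, 0]], [[-0.793, -0.348, 0], [0, 0, 0]], [[-0.793, -0.348, 0], [0, 0, 0]], [[-0.793, -0.348, 0], [0, 0, 0]], [[-0.793, -0.348, 0], [0, 0, 0]], [[-0.793, -0.348, 0], [0, 0, 0]], [[-0.793, -0.348, 0], [0, 0, 0]], [[-0.793, -0.348, 0], [0, 0, 0]], [[-0.793, -0.348, 0], [0, 0, 0]], [[-0.793, -0.348, 0], [0, 0, 0]], [[0, 0, 0], [0, 0, 0.9]], [[0, 0, 0], [0, 0, 0.9]]]'

```text
time_s: 56.62
eef_pos: [0.5776, 0.0344, 0.1695]
eef_rot: [2.113, -2.322, -0.003]
force: [-0.9, -0.7, -0.0]
opening: 0.0087
grip_force: 58.7
```

Call:
carry_out --series '[[[0, 0, 0], [0, 0, 0.9]], [[0, 0, 0], [0, 0, 0.9]], [[0, 0, 0], [0, 0, 0.9]], [[0, 0, 0], [0, 0, 0.9]], [[0, 0, 0], [0, 0, 0.9]], [[0, 0, 0], [0, 0, 0.9]], [[0, 0, 0], [0, 0, 0.9]], [[0, 0, 0], [0, 0, 0.9]], [[0, 0, 0], [0, 0, 0.9]], [[0, 0, 0], [0, 0, 0.9]], [[0, 0, 0], [0, 0, 0.9]], [[0, 0, 0], [0, 0, 0.15]]]'

```text
time_s: 58.12
eef_pos: [0.5777, 0.0334, 0.1698]
eef_rot: [-0.043, -3.139, -0.0]
force: [0.3, 0.7, -0.1]
opening: 0.0086
grip_force: 58.7
```

Call:
carry_out --series '[[[0, 0, 0], [0, 0, 0]], [[0, 0, 0], [0, 0, 0]], [[0, 0, 0], [0, 0, 0]]]'

```text
time_s: 58.5
eef_pos: [0.5786, 0.0334, 0.1712]
eef_rot: [-0.043, -3.141, -0.0]
force: [0.4, -0.6, -0.1]
opening: 0.0087
grip_force: 58.7
```

Run:
```python
from h import *
notch(.044,.0715)
```

```text
t 58.5 pos [0.5786 0.0334 0.1712] th 3.1142 shift [0.02 0.02 1.99] turn [ 0. -0.  0.] q [-0.07  0.43 -0.2   0.94 -0.   -0.04]
```

Call:
carry_out --series '[[[0, 0.02, 0.4], [0, 0, 0]], [[0, 0, 0.4], [0, 0, 0]], [[0, 0, 0.4], [0, 0, 0]], [[0, 0, 0.3], [0, 0, 0]], [[0, 0, 0.2], [0, 0, 0]], [[0, 0, 0.1], [0, 0, 0]], [[0, 0, 0.06], [0, 0, 0]], [[0, 0, 0.04], [0, 0, 0]], [[0, 0, 0.04], [0, 0, 0]], [[0, 0, 0.04], [0, 0, 0]], [[0, 0, 0], [0, 0, 0]], [[0, 0, 0], [0, 0, 0]]]'

```text
time_s: 60.0
eef_pos: [0.5789, 0.0344, 0.0732]
eef_rot: [0.044, 3.14, -0.0]
force: [-1.9, 0.5, 4.8]
opening: 0.0084
grip_force: 59.5
```

Call:
carry_out --series '[[[0, 0, 0], [0, 0, 0]], [[0, 0, 0], [0, 0, 0]], [[0, 0, 0], [0, 0, 0]], [[0, 0, -0.2], [0, 0, 0]], [[0, 0, -0.4], [0, 0, 0]], [[0, 0, -0.7], [0, 0, 0]], [[0, 0, -0.7], [0, 0, 0]], [[0, 0, 0], [0, 0, 0]]]' --fingers 0.3

```text
time_s: 61.0
eef_pos: [0.5811, 0.0343, 0.1761]
eef_rot: [0.044, 3.135, -0.001]
force: [0.6, -0.6, -0.1]
opening: 0.0257
grip_force: 0.0
```

Run:
```python
from h import *
check(.044)
# s1, s2 poses from the earlier wrist view w6 and top
d=np.load("w6.npz"); f=dict(img=d["img"],T=d["T"],f=d["k"][0],cx=d["k"][1],cy=d["k"][2])
def sg(f,name,pts):
    for n,(u,v) in pts.items(): print(name,n,np.round(onplane(f,u*.64,v*.64,.0105),4))
sg(f,"w6",dict(s1ring=(355,347),s1jawbase=(468,323),s1tip1=(497,304),s1tip2=(503,328),s2jawbase=(336,321),s2ring=(448,303),s2tip1=(309,315),s2tip2=(313,339)))
to(.48,-.345,.22,np.pi)
```

```text
x range -0.0665013744150694 0.06649811036259008 [(np.float64(-0.08), 0.0761, 0.044), (np.float64(-0.06), 0.0765, 0.0443), (np.float64(-0.04), 0.0758, 0.0439), (np.float64(-0.02), 0.076, 0.0443), (np.float64(0.0), 0.0761, 0.0443), (np.float64(0.02), 0.0758, 0.0443), (np.float64(0.04), 0.0767, 0.0434), (np.float64(0.06), 0.0768, 0.0369)]
w6 s1ring [ 0.5803 -0.4086  0.0105]
w6 s1jawbase [ 0.5587 -0.3007  0.0105]
w6 s1tip1 [ 0.5405 -0.2742  0.0105]
w6 s1tip2 [ 0.5648 -0.2675  0.0105]
w6 s2jawbase [ 0.5531 -0.425   0.0105]
w6 s2ring [ 0.5382 -0.3198  0.0105]
w6 s2tip1 [ 0.5463 -0.4499  0.0105]
w6 s2tip2 [ 0.5708 -0.4482  0.0105]
t 61.05 pos [0.5799 0.0343 0.1742] th 3.1136 shift [ 1.78 -7.64 -0.92] turn [-0.    0.02 -0.19] q [-0.07  0.42 -0.2   0.94  0.   -0.04]
```

Spanner3 is placed flat. Next a closer look at the spanner1/spanner2 pair.

Call:
carry_out --series '[[[0.178, -0.764, -0.092], [0, 0, 0]], [[0.178, -0.764, -0.092], [0, 0, 0]], [[0.178, -0.764, -0.092], [0, 0, 0]], [[0.178, -0.764, -0.092], [0, 0, 0]], [[0.178, -0.764, -0.092], [0, 0, 0]], [[0.178, -0.764, -0.092], [0, 0, 0]], [[0.178, -0.764, -0.092], [0, 0, 0]], [[0.178, -0.764, -0.092], [0, 0, 0]], [[0.178, -0.764, -0.092], [0, 0, 0]], [[0.178, -0.764, -0.092], [0, 0, 0]], [[0, 0, 0], [0, 0, 0]], [[0, 0, 0], [0, 0, 0]]]'

```text
time_s: 62.55
eef_pos: [0.4785, -0.3442, 0.2172]
eef_rot: [-0.044, -3.14, -0.003]
force: [-0.2, 0.2, -0.5]
opening: 0.0254
grip_force: 0.0
```

Run:
```python
from h import *
w=grab("wrist"); np.savez("w9.npz",P=cloud(w),img=w["img"],T=w["T"],k=[w["f"],w["cx"],w["cy"]])
c=w["img"][140:290,120:370]; cv2.imwrite("pics/w9.png",cv2.resize(c,(800,480),interpolation=cv2.INTER_CUBIC))
for o in spanners(w): pass
to(.48,-.345,.22,np.pi)
```

```text
px [238 228] n 3547 c [ 0.5547 -0.3596] s [0.1165 0.1687] a 30.5 z 0.0102
px [288 260] n 440 c [ 0.6122 -0.2966] s [0.0709 0.0166] a 8.2 z 0.2428
t 62.6 pos [ 0.4787 -0.3438  0.2174] th 3.1142 shift [-0.03 -0.02 -0.05] turn [ 0.01 -0.01 -0.18] q [-0.75  0.41 -0.11  1.06  0.   -0.72]
```

View pics/w9.png

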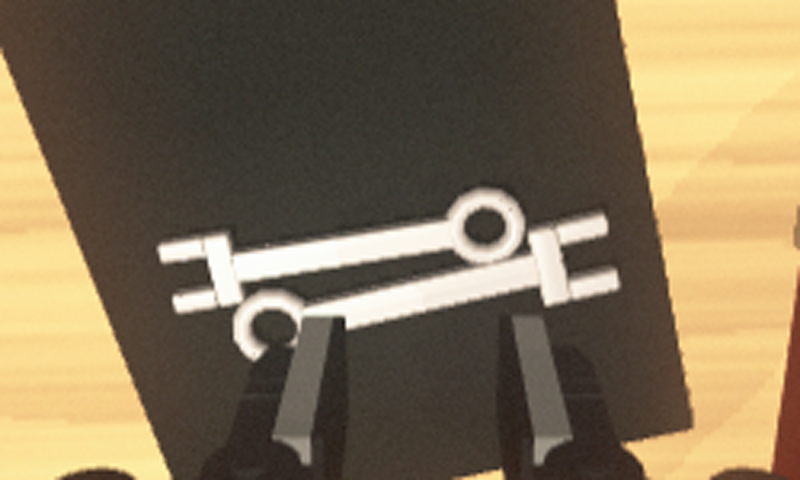

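The crop shows s2's ring (485,225) touching s1's shaft near s1's jaw. s1's prongs, (565–618, 215–290), are free on both sides, so I'll grip them there and slide s1 away in +x.

Run:
```python
from h import *
d=np.load("w9.npz"); f=dict(img=d["img"],T=d["T"],f=d["k"][0],cx=d["k"][1],cy=d["k"][2])
g=lambda U,V: onplane(f,120+U/3.2,140+V/3.2,.0105)[:2]
ring,mouth,base,sr=g(272,324),g(588,251),g(548,265),g(485,225)
print("ring",ring,"mouth",mouth,"base",base,"s2ring",sr,"psi",np.degrees(np.arctan2(*(mouth-ring)[::-1])),"len",np.linalg.norm(mouth-ring), "tipw",np.linalg.norm(g(608,215)-g(618,288)))
p=np.degrees(np.arctan2(*(mouth-ring)[::-1])); to(mouth[0],mouth[1],.07,np.radians(p+180))
```

```text
ring [ 0.57857474 -0.40792797] mouth [ 0.54988834 -0.27938622] base [ 0.55552081 -0.29525531] s2ring [ 0.53747992 -0.32037316] psi 102.58043362531244 len 0.13170379787882538 tipw 0.032272138609860425
t 62.6 pos [ 0.4787 -0.3438  0.2174] th 3.1142 shift [-1.39  1.32  2.95] turn [  0.02   0.   -12.12] q [-0.75  0.41 -0.11  1.06  0.   -0.72]
```

Call:
carry_out --series '[[[-0.46, 0.44, 0.3], [0, 0, 0]], [[-0.46, 0.44, 0.3], [0, 0, 0]], [[-0.47, 0.44, 0.3], [0, 0, 0]], [[0, 0, 0], [0, 0, -0.9]], [[0, 0, 0], [0, 0, -0.9]], [[0, 0, 0], [0, 0, -0.9]], [[0, 0, 0], [0, 0, -0.9]], [[0, 0, 0], [0, 0, -0.9]], [[0, 0, 0], [0, 0, -0.9]], [[0, 0, 0], [0, 0, -0.9]], [[0, 0, 0], [0, 0, -0.9]], [[0, 0, 0], [0, 0, -0.9]]]' --fingers 0.65

```text
time_s: 64.1
eef_pos: [0.5504, -0.2792, 0.173]
eef_rot: [1.765, -2.598, -0.001]
force: [0.1, -0.9, 1.2]
opening: 0.0552
grip_force: 0.0
```

Call:
carry_out --series '[[[0, 0, 0.4], [0, 0, -0.9]], [[0, 0, 0.4], [0, 0, -0.9]], [[0, 0, 0.4], [0, 0, -0.9]], [[0, 0, 0.4], [0, 0, -0.9]], [[0, 0, 0.4], [0, 0, -0.42]], [[0, 0, 0], [0, 0, 0]], [[0, 0, 0], [0, 0, 0]], [[0, 0, 0], [0, 0, 0]]]'

```text
time_s: 65.1
eef_pos: [0.5511, -0.2811, 0.0744]
eef_rot: [-2.451, 1.965, -0.003]
force: [-0.2, -0.0, 0.6]
opening: 0.0554
grip_force: 0.0
```

Run:
```python
from h import *
to(.5499,-.2794,.006,np.radians(-77.4))
```

```text
t 65.1 pos [ 0.5511 -0.2811  0.0744] th -1.3516 shift [-0.04  0.02  1.37] turn [-0.01 -0.01 -0.  ] q [-0.59  0.59 -0.21  0.78 -0.   -2.38]
```

Call:
carry_out --series '[[[-0.03, 0.02, 0.4], [0, 0, 0]], [[0, 0, 0.4], [0, 0, 0]], [[0, 0, 0.3], [0, 0, 0]], [[0, 0, 0.17], [0, 0, 0]], [[0, 0, 0.08], [0, 0, 0]], [[0, 0, 0], [0, 0, 0]], [[0, 0, 0], [0, 0, 0]]]'

```text
time_s: 65.97
eef_pos: [0.5495, -0.2799, 0.0063]
eef_rot: [-2.451, 1.965, -0.002]
force: [0.6, -0.3, -0.0]
opening: 0.0558
grip_force: 0.0
```

Call:
carry_out --series '[[[0, 0, 0], [0, 0, 0]], [[0, 0, 0], [0, 0, 0]], [[0, 0, 0], [0, 0, 0]], [[0, 0, 0], [0, 0, 0]], [[0.03, -0.13, 0], [0, 0, 0]], [[0.03, -0.13, 0], [0, 0, 0]], [[0.03, -0.13, 0], [0, 0, 0]], [[0.03, -0.13, 0], [0, 0, 0]], [[0.03, -0.13, 0], [0, 0, 0]], [[0.03, -0.13, 0], [0, 0, 0]], [[0, 0, 0], [0, 0, 0]], [[0, 0, 0], [0, 0, 0]]]' --fingers 0 --newtons 30

```text
time_s: 67.47
eef_pos: [0.5891, -0.2804, 0.0065]
eef_rot: [2.45, -1.965, 0.001]
force: [-1.7, -0.0, 6.3]
opening: 0.0326
grip_force: 30.0
```

Call:
carry_out --series '[[[0, 0, 0], [0, 0, 0]], [[0, 0, 0], [0, 0, 0]], [[0, 0, 0], [0, 0, 0]], [[0, 0, -0.3], [0, 0, 0]], [[0, 0, -0.7], [0, 0, 0]], [[0, 0, -0.7], [0, 0, 0]], [[0, 0, -0.7], [0, 0, 0]], [[0, 0, -0.7], [0, 0, 0]], [[0, 0, -0.7], [0, 0, 0]], [[0, 0, 0], [0, 0, 0]]]' --fingers 0.65

```text
time_s: 68.72
eef_pos: [0.591, -0.2812, 0.2005]
eef_rot: [-2.45, 1.964, -0.012]
force: [0.1, 0.3, -0.8]
opening: 0.0555
grip_force: 0.0
```

```bash
cat >> h.py <<'E'
def pair(n):
    f=grab(n); lo=f["img"].min(-1).astype(int); sat=f["img"].max(-1)-lo; m=((lo>75)&(sat<60)).astype(np.uint8); k,l,st,ce=cv2.connectedComponentsWithStats(m)
    for i in range(1,k):
        if st[i,4]<100: continue
        v,u=np.nonzero(l==i); q=np.array([onplane(f,a,b,.0105)[:2] for a,b in zip(u,v)])
        if not (.45<q[:,0].mean()<.67 and -.47<q[:,1].mean()<-.23): continue
        c,a,L=fit(q); U=np.array([np.cos(np.radians(a)),np.sin(np.radians(a))]); p=(q-c)@U; w=abs((q-c)@[-U[1],U[0]])
        print(n,ce[i].astype(int),"c",np.round(c,4),"axis",round(float(a),2),"L",round(L,4),"halfwidth +end/-end",w[p>L/2-.012].max().round(4),w[p<-L/2+.012].max().round(4),"fill",(p>L/2-.01).sum(),(p<-L/2+.01).sum())
    return f
E
python3 - <<'E'
from h import *
w=pair("wrist"); cv2.imwrite("pics/w10.png",w["img"]); t=pair("top"); cv2.imwrite("pics/t10.png",cv2.resize(t["img"][140:250,140:400],(780,330),interpolation=cv2.INTER_CUBIC))
print(telemetry.get_obs()["eef_pos"])
E
```

```text
wrist [314  81] c [ 0.5462 -0.3783] axis 99.36 L 0.1458 halfwidth +end/-end 0.0155 0.0158 fill 175 200
wrist [252 100] c [ 0.6053 -0.348 ] axis 104.18 L 0.1597 halfwidth +end/-end 0.0166 0.0155 fill 129 235
top [333 185] c [ 0.5689 -0.347 ] axis 149.27 L 0.6393 halfwidth +end/-end 0.0971 0.0958 fill 78 54
[ 0.58913015 -0.28001968  0.1966141 ]
```

The spanners are separated now: s1 at (0.605,-0.348) and s2 at (0.546,-0.378), with correct lengths of 160 and 146 mm. Next I grasp s1 at its middle.

Run:
```python
from h import *
to(.6053,-.348,.006,np.radians(-75.8))
```

```text
t 68.83 pos [ 0.5891 -0.28    0.1966] th -1.3515 shift [ 1.39 -0.02  3.81] turn [-0.01 -0.01 -0.19] q [-0.56  0.54  0.05  1.08  0.   -2.35]
```

Call:
carry_out --series '[[[0.46, -0.01, 0.6], [0, 0, -0.1]], [[0.46, -0.01, 0.6], [0, 0, -0.09]], [[0.47, 0, 0.6], [0, 0, 0]], [[0, 0, 0.6], [0, 0, 0]], [[0, 0, 0.5], [0, 0, 0]], [[0, 0, 0.4], [0, 0, 0]], [[0, 0, 0.2], [0, 0, 0]], [[0, 0, 0.15], [0, 0, 0]], [[0, 0, 0.1], [0, 0, 0]], [[0, 0, 0.06], [0, 0, 0]], [[0, 0, 0], [0, 0, 0]], [[0, 0, 0], [0, 0, 0]]]' --fingers 0.45

```text
time_s: 70.32
eef_pos: [0.6064, -0.3475, 0.0058]
eef_rot: [-2.479, 1.93, -0.001]
force: [0.1, -0.2, 0.1]
opening: 0.0386
grip_force: 0.0
```

Call:
carry_out --series '[[[0, 0, 0], [0, 0, 0]], [[0, 0, 0], [0, 0, 0]], [[0, 0, 0], [0, 0, 0]], [[0, 0, 0], [0, 0, 0]], [[0, 0, -0.2], [0, 0, 0]], [[0, 0, -0.5], [0, 0, 0]], [[0, 0, -0.7], [0, 0, 0]], [[0, 0, -0.7], [0, 0, 0]], [[0, 0, -0.7], [0, 0, 0]], [[0, 0, -0.5], [0, 0, 0]], [[0, 0, 0], [0, 0, 0]], [[0, 0, 0], [0, 0, 0]]]' --fingers 0 --newtons 60

```text
time_s: 71.82
eef_pos: [0.6055, -0.3469, 0.169]
eef_rot: [2.479, -1.93, -0.003]
force: [0.0, -0.5, -0.5]
opening: 0.0113
grip_force: 58.6
```

Run:
```python
from h import *
held(); notch(.132,.17)
```

```text
held c-tcp [ 0.0015 -0.0084] axis 104.15553 L 0.1443 z-tcp 0.0043 open 0.0113
t 71.88 pos [ 0.6052 -0.3468  0.1684] th -1.3231 shift [-9.22 -1.81 -0.01] turn [ 0.02 -0.   12.31] q [-0.63  0.65  0.16  1.09  0.   -2.44]
```

Call:
carry_out --series '[[[-0.768, -0.151, 0], [0, 0, 0]], [[-0.768, -0.151, 0], [0, 0, 0]], [[-0.768, -0.151, 0], [0, 0, 0]], [[-0.768, -0.151, 0], [0, 0, 0]], [[-0.768, -0.151, 0], [0, 0, 0]], [[-0.768, -0.151, 0], [0, 0, 0]], [[-0.768, -0.151, 0], [0, 0, 0]], [[-0.768, -0.151, 0], [0, 0, 0]], [[-0.768, -0.151, 0], [0, 0, 0]], [[-0.768, -0.151, 0], [0, 0, 0]], [[-0.768, -0.151, 0], [0, 0, 0]], [[-0.768, -0.151, 0], [0, 0, 0]]]'

```text
time_s: 73.38
eef_pos: [0.5798, 0.1227, 0.1686]
eef_rot: [2.477, -1.929, -0.003]
force: [0.5, -0.2, -1.7]
opening: 0.0114
grip_force: 58.7
```

Call:
carry_out --series '[[[0, 0, 0], [0, 0, 0.9]], [[0, 0, 0], [0, 0, 0.9]], [[0, 0, 0], [0, 0, 0.9]], [[0, 0, 0], [0, 0, 0.9]], [[0, 0, 0], [0, 0, 0.9]], [[0, 0, 0], [0, 0, 0.9]], [[0, 0, 0], [0, 0, 0.9]], [[0, 0, 0], [0, 0, 0.9]], [[0, 0, 0], [0, 0, 0.9]], [[0, 0, 0], [0, 0, 0.9]], [[0, 0, 0], [0, 0, 0.9]], [[0, 0, 0], [0, 0, 0.9]]]'

```text
time_s: 74.88
eef_pos: [0.5799, 0.1215, 0.1685]
eef_rot: [0.304, -3.124, -0.0]
force: [-0.3, 0.1, -0.8]
opening: 0.0112
grip_force: 58.7
```

Call:
carry_out --series '[[[0, 0, 0], [0, 0, 0.9]], [[0, 0, 0], [0, 0, 0.61]], [[0, 0, 0], [0, 0, 0]], [[0, 0, 0], [0, 0, 0]], [[0, 0, 0], [0, 0, 0]]]'

```text
time_s: 75.5
eef_pos: [0.5808, 0.1216, 0.17]
eef_rot: [-0.043, -3.141, 0.0]
force: [0.2, 0.6, -0.5]
opening: 0.0115
grip_force: 58.7
```

Run:
```python
from h import *
notch(.132,.0715); held()
```

```text
t 75.5 pos [0.5808 0.1216 0.17  ] th 3.1143 shift [0.01 0.01 1.97] turn [-0. -0.  0.] q [ 0.08  0.45 -0.17  0.95 -0.    0.11]
held c-tcp [-0.0089  0.0001] axis 178.41365 L 0.145 z-tcp 0.0044 open 0.0115
```

Call:
carry_out --series '[[[-0.02, 0.01, 0.4], [0, 0, 0]], [[0, 0, 0.4], [0, 0, 0]], [[0, 0, 0.4], [0, 0, 0]], [[0, 0, 0.3], [0, 0, 0]], [[0, 0, 0.2], [0, 0, 0]], [[0, 0, 0.1], [0, 0, 0]], [[0, 0, 0.06], [0, 0, 0]], [[0, 0, 0.04], [0, 0, 0]], [[0, 0, 0.04], [0, 0, 0]], [[0, 0, 0.04], [0, 0, 0]], [[0, 0, 0], [0, 0, 0]], [[0, 0, 0], [0, 0, 0]]]'

```text
time_s: 77.05
eef_pos: [0.5823, 0.1221, 0.0722]
eef_rot: [0.044, 3.14, 0.0]
force: [-1.2, -0.3, 4.3]
opening: 0.0112
grip_force: 59.3
```

Call:
carry_out --series '[[[0, 0, 0], [0, 0, 0]], [[0, 0, 0], [0, 0, 0]], [[0, 0, 0], [0, 0, 0]], [[0, 0, -0.2], [0, 0, 0]], [[0, 0, -0.4], [0, 0, 0]], [[0, 0, -0.7], [0, 0, 0]], [[0, 0, -0.7], [0, 0, 0]], [[0, 0, 0], [0, 0, 0]]]' --fingers 0.32

```text
time_s: 78.05
eef_pos: [0.5844, 0.1223, 0.1752]
eef_rot: [0.044, 3.135, 0.001]
force: [0.6, -1.0, -0.5]
opening: 0.0273
grip_force: 0.0
```

Run:
```python
from h import *
check(.132)
pair("top"); pair("scene")
to(.5462,-.3783,.17,np.radians(-80.6+180))
```

```text
x range -0.07904945665725346 0.08057573598115864 [(np.float64(-0.08), 0.0765, 0.1325), (np.float64(-0.06), 0.0766, 0.1317), (np.float64(-0.04), 0.0763, 0.1317), (np.float64(-0.02), 0.0766, 0.1316), (np.float64(0.0), 0.0766, 0.1316), (np.float64(0.02), 0.0765, 0.1316), (np.float64(0.04), 0.0769, 0.1315), (np.float64(0.06), 0.0769, 0.1399)]
top [345 189] c [ 0.5468 -0.3785] axis 99.13 L 0.1451 halfwidth +end/-end 0.0138 0.0165 fill 23 20
scene [174 182] c [ 0.5525 -0.4075] axis 99.97 L 0.0879 halfwidth +end/-end 0.0088 0.0177 fill 11 16
t 78.2 pos [0.5815 0.122  0.1709] th 3.1136 shift [  0.43 -10.02   0.02] turn [-0.   -0.    9.19] q [ 0.08  0.45 -0.16  0.96 -0.    0.11]
```

Call:
carry_out --series '[[[0.036, -0.835, 0], [0, 0, 0]], [[0.036, -0.835, 0], [0, 0, 0]], [[0.036, -0.835, 0], [0, 0, 0]], [[0.036, -0.835, 0], [0, 0, 0]], [[0.036, -0.835, 0], [0, 0, 0]], [[0.036, -0.835, 0], [0, 0, 0]], [[0.036, -0.835, 0], [0, 0, 0]], [[0.036, -0.835, 0], [0, 0, 0]], [[0.036, -0.835, 0], [0, 0, 0]], [[0.036, -0.835, 0], [0, 0, 0]], [[0.036, -0.835, 0], [0, 0, 0]], [[0.036, -0.835, 0], [0, 0, 0]]]' --fingers 0.42

```text
time_s: 79.7
eef_pos: [0.5454, -0.3789, 0.1696]
eef_rot: [-0.044, -3.139, -0.003]
force: [-0.0, -0.0, -0.4]
opening: 0.0359
grip_force: 0.0
```

Call:
carry_out --series '[[[0, 0, 0.3], [0, 0, 0.92]], [[0, 0, 0.3], [0, 0, 0.92]], [[0, 0, 0.3], [0, 0, 0.92]], [[0, 0, 0.3], [0, 0, 0.92]], [[0, 0, 0.3], [0, 0, 0.92]], [[0, 0, 0.3], [0, 0, 0.92]], [[0, 0, 0.3], [0, 0, 0.92]], [[0, 0, 0], [0, 0, 0.92]], [[0, 0, 0], [0, 0, 0.92]], [[0, 0, 0], [0, 0, 0.92]], [[0, 0, 0], [0, 0, 0]], [[0, 0, 0], [0, 0, 0]]]'

```text
time_s: 81.2
eef_pos: [0.5459, -0.3777, 0.0654]
eef_rot: [-2.03, -2.396, -0.0]
force: [0.5, -0.3, -0.6]
opening: 0.036
grip_force: 0.0
```

Run:
```python
from h import *
to(.5464,-.3784,.006,np.radians(99.2))
```

```text
t 81.2 pos [ 0.5459 -0.3777  0.0654] th 1.7356 shift [-0.02  0.01  1.19] turn [-0.01 -0.01  0.03] q [-0.72  0.67 -0.07  0.83  0.    0.69]
```

Call:
carry_out --series '[[[-0.02, 0.01, 0.3], [0, 0, 0.03]], [[0, 0, 0.3], [0, 0, 0]], [[0, 0, 0.3], [0, 0, 0]], [[0, 0, 0.2], [0, 0, 0]], [[0, 0, 0.09], [0, 0, 0]], [[0, 0, 0], [0, 0, 0]], [[0, 0, 0], [0, 0, 0]]]'

```text
time_s: 82.08
eef_pos: [0.5474, -0.3794, 0.0074]
eef_rot: [2.038, 2.389, -0.0]
force: [-0.5, -0.9, 0.3]
opening: 0.0361
grip_force: 0.0
```

Call:
carry_out --series '[[[0, 0, 0], [0, 0, 0]], [[0, 0, 0], [0, 0, 0]], [[0, 0, 0], [0, 0, 0]], [[0, 0, 0], [0, 0, 0]], [[0, 0, -0.2], [0, 0, 0]], [[0, 0, -0.5], [0, 0, 0]], [[0, 0, -0.7], [0, 0, 0]], [[0, 0, -0.7], [0, 0, 0]], [[0, 0, -0.7], [0, 0, 0]], [[0, 0, -0.5], [0, 0, 0]], [[0, 0, 0], [0, 0, 0]], [[0, 0, 0], [0, 0, 0]]]' --fingers 0 --newtons 60

```text
time_s: 83.58
eef_pos: [0.5464, -0.3786, 0.1705]
eef_rot: [-2.038, -2.389, -0.0]
force: [0.5, 0.0, -1.4]
opening: 0.0094
grip_force: 58.6
```

Run:
```python
from h import *
held(); notch(.088,.17)
```

```text
held c-tcp [-0.0013  0.0035] axis 99.05891 L 0.142 z-tcp 0.0027 open 0.0094
t 83.62 pos [ 0.5462 -0.3784  0.17  ] th 1.7291 shift [8.92 2.08 0.02] turn [ 0.   -0.02 -9.23] q [-0.72  0.58  0.05  1.04  0.    0.7 ]
```

Call:
carry_out --series '[[[0.743, 0.173, 0], [0, 0, 0]], [[0.743, 0.173, 0], [0, 0, 0]], [[0.743, 0.173, 0], [0, 0, 0]], [[0.743, 0.173, 0], [0, 0, 0]], [[0.743, 0.173, 0], [0, 0, 0]], [[0.743, 0.173, 0], [0, 0, 0]], [[0.743, 0.173, 0], [0, 0, 0]], [[0.743, 0.173, 0], [0, 0, 0]], [[0.743, 0.173, 0], [0, 0, 0]], [[0.743, 0.173, 0], [0, 0, 0]], [[0.743, 0.173, 0], [0, 0, 0]], [[0.743, 0.173, 0], [0, 0, 0]]]'

```text
time_s: 85.12
eef_pos: [0.5782, 0.0788, 0.1701]
eef_rot: [-2.038, -2.389, 0.003]
force: [0.6, -0.3, -0.7]
opening: 0.0095
grip_force: 58.7
```

Call:
carry_out --series '[[[0, 0, 0], [0, 0, -0.923]], [[0, 0, 0], [0, 0, -0.923]], [[0, 0, 0], [0, 0, -0.923]], [[0, 0, 0], [0, 0, -0.923]], [[0, 0, 0], [0, 0, -0.923]], [[0, 0, 0], [0, 0, -0.923]], [[0, 0, 0], [0, 0, -0.923]], [[0, 0, 0], [0, 0, -0.923]], [[0, 0, 0], [0, 0, -0.923]], [[0, 0, 0], [0, 0, -0.923]], [[0, 0, 0], [0, 0, 0]], [[0, 0, 0], [0, 0, 0]]]'

```text
time_s: 86.62
eef_pos: [0.5787, 0.0775, 0.1709]
eef_rot: [-0.047, -3.14, 0.0]
force: [0.6, 0.6, -1.0]
opening: 0.0095
grip_force: 58.7
```

Run:
```python
from h import *
notch(.088,.0715); held()
```

```text
t 86.62 pos [0.5787 0.0775 0.1709] th 3.1117 shift [-0.01  0.01  1.99] turn [-0.   -0.01 -0.01] q [ 0.01  0.43 -0.19  0.95 -0.    0.04]
held c-tcp [-0.0052 -0.    ] axis 178.3405 L 0.141 z-tcp 0.0027 open 0.0095
```

Call:
carry_out --series '[[[0, 0.01, 0.4], [0, 0, 0]], [[0, 0, 0.4], [0, 0, 0]], [[0, 0, 0.4], [0, 0, 0]], [[0, 0, 0.3], [0, 0, 0]], [[0, 0, 0.2], [0, 0, 0]], [[0, 0, 0.1], [0, 0, 0]], [[0, 0, 0.06], [0, 0, 0]], [[0, 0, 0.04], [0, 0, 0]], [[0, 0, 0.04], [0, 0, 0]], [[0, 0, 0.04], [0, 0, 0]], [[0, 0, 0], [0, 0, 0]], [[0, 0, 0], [0, 0, 0]]]'

```text
time_s: 88.18
eef_pos: [0.5796, 0.078, 0.074]
eef_rot: [0.044, 3.14, -0.0]
force: [-1.9, -0.2, 6.9]
opening: 0.0091
grip_force: 59.7
```

Call:
carry_out --series '[[[0, 0, 0], [0, 0, 0]], [[0, 0, 0], [0, 0, 0]], [[0, 0, 0], [0, 0, 0]], [[0, 0, -0.2], [0, 0, 0]], [[0, 0, -0.4], [0, 0, 0]], [[0, 0, -0.7], [0, 0, 0]], [[0, 0, -0.7], [0, 0, 0]], [[0, 0, -0.8], [0, 0, 0]], [[0, 0, -0.8], [0, 0, 0]], [[0, 0, 0], [0, 0, 0]]]' --fingers 0.27

```text
time_s: 89.42
eef_pos: [0.5815, 0.0781, 0.2572]
eef_rot: [0.044, 3.134, 0.0]
force: [0.6, 0.7, -0.3]
opening: 0.023
grip_force: 0.0
```

Run:
```python
from h import *
for n in (.132,.088,.044,-.044,-.088): check(n)
w=grab("wrist"); t=grab("top"); cv2.imwrite("pics/w12.png",np.vstack([w["img"][:,:],cv2.resize(t["img"][125:225,140:310],(512,200),interpolation=cv2.INTER_CUBIC)]))
to(.7142,-.0136,.365,np.radians(88.45))
```

```text
x range -0.07906276861160759 0.07927424626198512 [(np.float64(-0.08), 0.0765, 0.1326), (np.float64(-0.06), 0.0766, 0.1319), (np.float64(-0.04), 0.0766, 0.1312), (np.float64(-0.02), 0.0767, 0.1313), (np.float64(0.0), 0.0765, 0.1312), (np.float64(0.02), 0.0765, 0.131), (np.float64(0.04), 0.0769, 0.1316), (np.float64(0.06), 0.0768, 0.1397)]
x range -0.07501062497166326 0.07065600386263991 [(np.float64(-0.08), 0.0763, 0.0883), (np.float64(-0.06), 0.0765, 0.0882), (np.float64(-0.04), 0.0763, 0.0872), (np.float64(-0.02), 0.0766, 0.0877), (np.float64(0.0), 0.0766, 0.0871), (np.float64(0.02), 0.0763, 0.0882), (np.float64(0.04), 0.0769, 0.0882), (np.float64(0.06), 0.077, 0.0953)]
x range -0.06664219384405651 0.06592264634065785 [(np.float64(-0.08), 0.0761, 0.0446), (np.float64(-0.06), 0.0764, 0.0435), (np.float64(-0.04), 0.0758, 0.0444), (np.float64(-0.02), 0.0761, 0.0443), (np.float64(0.0), 0.076, 0.0444), (np.float64(0.02), 0.0758, 0.0446), (np.float64(0.04), 0.0768, 0.0441), (np.float64(0.06), 0.0765, 0.0374)]
x range -0.059808038148328975 0.060141051360025434 [(np.float64(-0.06), 0.0761, -0.0446), (np.float64(-0.04), 0.0755, -0.0431), (np.float64(-0.02), 0.0755, -0.043), (np.float64(0.0), 0.0754, -0.043), (np.float64(0.02), 0.0754, -0.0428), (np.float64(0.04), 0.0763, -0.0474)]
x range -0.05444676572768526 0.05238552630079428 [(np.float64(-0.06), 0.0774, -0.0875), (np.float64(-0.04), 0.0765, -0.0869), (np.float64(-0.02), 0.0759, -0.0867), (np.float64(0.0), 0.0757, -0.0868), (np.float64(0.02), 0.0756, -0.0864), (np.float64(0.04), 0.0756, -0.0932)]
t 89.78 pos [0.5786 0.078  0.2516] th 3.1136 shift [-2.76 -1.76 -2.27] turn [-1.000e-02 -1.000e-02  1.047e+01] q [ 0.01  0.38 -0.06  1.13  0.    0.04]
```

View pics/w12.png

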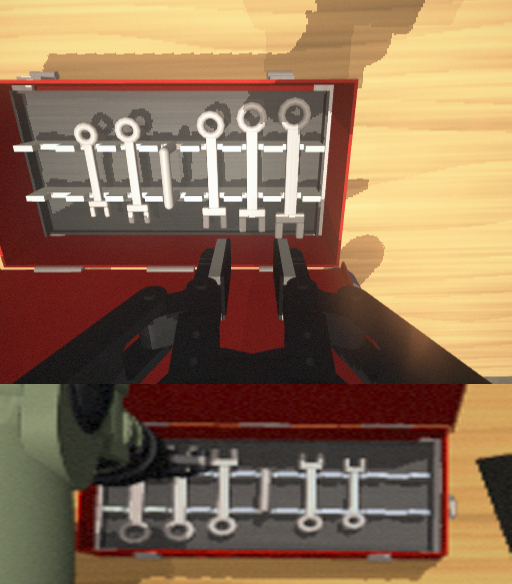

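All five spanners lie in their notches, flat, with jaws to the hinge and longest at +y. Next I go back to the lid handle, rising first.

Call:
carry_out --series '[[[0, 0, -0.5], [0, 0, 0]], [[0, 0, -0.5], [0, 0, 0.952]], [[0, 0, -0.5], [0, 0, 0.952]], [[0, 0, -0.5], [0, 0, 0.952]], [[0, 0, -0.4], [0, 0, 0.952]], [[0, 0, 0], [0, 0, 0.952]], [[0, 0, 0], [0, 0, 0.952]], [[0, 0, 0], [0, 0, 0.952]], [[0, 0, 0], [0, 0, 0.952]], [[0, 0, 0], [0, 0, 0.952]], [[0, 0, 0], [0, 0, 0.952]], [[0, 0, 0], [0, 0, 0.952]]]' --fingers 0.4

```text
time_s: 91.28
eef_pos: [0.5791, 0.078, 0.3719]
eef_rot: [-2.257, -2.184, 0.002]
force: [-0.2, -0.2, 0.2]
opening: 0.0342
grip_force: 0.0
```

Call:
carry_out --series '[[[0, 0, 0], [0, 0, 0]], [[0, 0, 0], [0, 0, 0]], [[0, 0, 0], [0, 0, 0]]]'

```text
time_s: 91.65
eef_pos: [0.5792, 0.078, 0.3726]
eef_rot: [-2.251, -2.191, 0.0]
force: [0.4, 0.5, 0.7]
opening: 0.0344
grip_force: 0.0
```

Run:
```python
from h import *
to(.7142,-.0136,.37,np.radians(88.45))
w=grab("wrist"); P=cloud(w); X,Y,Z=np.moveaxis(P,-1,0); m=(Z>.335)&(Z<.36)&(abs(X-.714)<.03)&(abs(Y)<.05); print(m.sum(), P[m].mean(0) if m.sum() else "")
t=grab("top"); P=cloud(t); X,Y,Z=np.moveaxis(P,-1,0); m=(Z>.335)&(Z<.36)&(abs(X-.714)<.04)&(abs(Y)<.05); print(m.sum(), P[m].mean(0) if m.sum() else "")
```

```text
t 91.65 pos [0.5792 0.078  0.3726] th 1.5439 shift [-1.76  2.75  0.05] turn [-0.  0.  0.] q [ 0.01  0.35  0.2   1.42 -0.    1.61]
1422 [0.71185712 0.02251938 0.34581806]
174 [0.71195494 0.00215946 0.34723955]
```

Call:
carry_out --series '[[[-0.293, 0.458, 0], [0, 0, 0]], [[-0.293, 0.458, 0], [0, 0, 0]], [[-0.293, 0.458, 0], [0, 0, 0]], [[-0.293, 0.458, 0], [0, 0, 0]], [[-0.293, 0.458, 0], [0, 0, 0]], [[-0.293, 0.458, 0], [0, 0, 0]], [[0, 0, 0], [0, 0, 0]], [[0, 0, 0], [0, 0, 0]]]'

```text
time_s: 92.75
eef_pos: [0.7138, -0.0133, 0.3726]
eef_rot: [-2.251, -2.19, 0.0]
force: [-0.1, -0.5, -0.1]
opening: 0.0344
grip_force: 0.0
```

Call:
carry_out --series '[[[0, 0, 0.25], [0, 0, 0]], [[0, 0, 0.25], [0, 0, 0]], [[0, 0, 0.25], [0, 0, 0]], [[0, 0, 0.2], [0, 0, 0]], [[0, 0, 0], [0, 0, 0]], [[0, 0, 0], [0, 0, 0]]]'

```text
time_s: 93.5
eef_pos: [0.7141, -0.0135, 0.326]
eef_rot: [2.252, 2.19, 0.001]
force: [-0.0, -0.8, 0.4]
opening: 0.0343
grip_force: 0.0
```

Call:
carry_out --series '[[[0, 0, 0], [0, 0, 0]], [[0, 0, 0], [0, 0, 0]], [[0, 0, 0], [0, 0, 0]], [[0, 0, 0], [0, 0, 0]], [[0, 0, 0], [0, 0, 0]]]' --fingers 0 --newtons 35

```text
time_s: 94.12
eef_pos: [0.7142, -0.0137, 0.3259]
eef_rot: [2.252, 2.19, 0.001]
force: [-2.2, 0.4, 6.0]
opening: 0.0087
grip_force: 34.3
```

Run:
```python
from h import *
o=telemetry.get_obs(); print(o["eef_pos"])
a=np.concatenate([np.linspace(1.75,1.5,9),np.linspace(1.5,.15,37)[1:],np.linspace(.15,0,9)[1:]])
y=.23*(1-np.cos(a))/.05; z=-.23*np.sin(a)/.05
D=np.round(np.c_[np.diff(y),np.diff(z)],3)
for i in range(0,len(D),12): print([[[0,*map(float,r)],[0,0,0]] for r in D[i:i+12]])
```

```text
[ 0.71421073 -0.01370211  0.32590895]
[[[0, -0.142, -0.023], [0, 0, 0]], [[0, -0.142, -0.019], [0, 0, 0]], [[0, -0.143, -0.015], [0, 0, 0]], [[0, -0.143, -0.01], [0, 0, 0]], [[0, -0.144, -0.006], [0, 0, 0]], [[0, -0.144, -0.001], [0, 0, 0]], [[0, -0.144, 0.003], [0, 0, 0]], [[0, -0.144, 0.008], [0, 0, 0]], [[0, -0.172, 0.015], [0, 0, 0]], [[0, -0.171, 0.022], [0, 0, 0]], [[0, -0.17, 0.028], [0, 0, 0]], [[0, -0.169, 0.035], [0, 0, 0]]]
[[[0, -0.168, 0.041], [0, 0, 0]], [[0, -0.166, 0.047], [0, 0, 0]], [[0, -0.164, 0.053], [0, 0, 0]], [[0, -0.162, 0.059], [0, 0, 0]], [[0, -0.16, 0.066], [0, 0, 0]], [[0, -0.157, 0.071], [0, 0, 0]], [[0, -0.154, 0.077], [0, 0, 0]], [[0, -0.151, 0.083], [0, 0, 0]], [[0, -0.148, 0.089], [0, 0, 0]], [[0, -0.145, 0.094], [0, 0, 0]], [[0, -0.141, 0.099], [0, 0, 0]], [[0, -0.137, 0.105], [0, 0, 0]]]
[[[0, -0.133, 0.11], [0, 0, 0]], [[0, -0.129, 0.115], [0, 0, 0]], [[0, -0.124, 0.119], [0, 0, 0]], [[0, -0.12, 0.124], [0, 0, 0]], [[0, -0.115, 0.128], [0, 0, 0]], [[0, -0.11, 0.133], [0, 0, 0]], [[0, -0.105, 0.137], [0, 0, 0]], [[0, -0.1, 0.141], [0, 0, 0]], [[0, -0.095, 0.144], [0, 0, 0]], [[0, -0.089, 0.148], [0, 0, 0]], [[0, -0.084, 0.151], [0, 0, 0]], [[0, -0.078, 0.154], [0, 0, 0]]]
[[[0, -0.072, 0.157], [0, 0, 0]], [[0, -0.066, 0.159], [0, 0, 0]], [[0, -0.06, 0.162], [0, 0, 0]], [[0, -0.054, 0.164], [0, 0, 0]], [[0, -0.048, 0.166], [0, 0, 0]], [[0, -0.042, 0.167], [0, 0, 0]], [[0, -0.035, 0.169], [0, 0, 0]], [[0, -0.029, 0.17], [0, 0, 0]], [[0, -0.012, 0.085], [0, 0, 0]], [[0, -0.01, 0.086], [0, 0, 0]], [[0, -0.009, 0.086], [0, 0, 0]], [[0, -0.007, 0.086], [0, 0, 0]]]
[[[0, -0.006, 0.086], [0, 0, 0]], [[0, -0.004, 0.086], [0, 0, 0]], [[0, -0.002, 0.086], [0, 0, 0]], [[0, -0.001, 0.086], [0, 0, 0]]]
```

Call:
carry_out --series '[[[0, -0.142, -0.023], [0, 0, 0]], [[0, -0.142, -0.019], [0, 0, 0]], [[0, -0.143, -0.015], [0, 0, 0]], [[0, -0.143, -0.01], [0, 0, 0]], [[0, -0.144, -0.006], [0, 0, 0]], [[0, -0.144, -0.001], [0, 0, 0]], [[0, -0.144, 0.003], [0, 0, 0]], [[0, -0.144, 0.008], [0, 0, 0]], [[0, -0.172, 0.015], [0, 0, 0]], [[0, -0.171, 0.022], [0, 0, 0]], [[0, -0.17, 0.028], [0, 0, 0]], [[0, -0.169, 0.035], [0, 0, 0]]]'

```text
time_s: 95.62
eef_pos: [0.6221, -0.0112, 0.3233]
eef_rot: [2.252, 2.19, -0.0]
force: [3.9, -1.9, -8.1]
opening: 0.0083
grip_force: 34.8
```

Call:
carry_out --series '[[[0, -0.168, 0.041], [0, 0, 0]], [[0, -0.166, 0.047], [0, 0, 0]], [[0, -0.164, 0.053], [0, 0, 0]], [[0, -0.162, 0.059], [0, 0, 0]], [[0, -0.16, 0.066], [0, 0, 0]], [[0, -0.157, 0.071], [0, 0, 0]], [[0, -0.154, 0.077], [0, 0, 0]], [[0, -0.151, 0.083], [0, 0, 0]], [[0, -0.148, 0.089], [0, 0, 0]], [[0, -0.145, 0.094], [0, 0, 0]], [[0, -0.141, 0.099], [0, 0, 0]], [[0, -0.137, 0.105], [0, 0, 0]]]'

```text
time_s: 97.12
eef_pos: [0.5297, -0.0085, 0.2789]
eef_rot: [-2.252, -2.19, 0.0]
force: [-0.4, -2.4, -0.3]
opening: 0.0085
grip_force: 35.6
```

Call:
carry_out --series '[[[0, -0.133, 0.11], [0, 0, 0]], [[0, -0.129, 0.115], [0, 0, 0]], [[0, -0.124, 0.119], [0, 0, 0]], [[0, -0.12, 0.124], [0, 0, 0]], [[0, -0.115, 0.128], [0, 0, 0]], [[0, -0.11, 0.133], [0, 0, 0]], [[0, -0.105, 0.137], [0, 0, 0]], [[0, -0.1, 0.141], [0, 0, 0]], [[0, -0.095, 0.144], [0, 0, 0]], [[0, -0.089, 0.148], [0, 0, 0]], [[0, -0.084, 0.151], [0, 0, 0]], [[0, -0.078, 0.154], [0, 0, 0]]]'

```text
time_s: 98.62
eef_pos: [0.466, -0.0066, 0.1985]
eef_rot: [2.252, 2.19, 0.001]
force: [0.5, -1.0, -2.3]
opening: 0.0083
grip_force: 35.7
```

Call:
carry_out --series '[[[0, -0.072, 0.157], [0, 0, 0]], [[0, -0.066, 0.159], [0, 0, 0]], [[0, -0.06, 0.162], [0, 0, 0]], [[0, -0.054, 0.164], [0, 0, 0]], [[0, -0.048, 0.166], [0, 0, 0]], [[0, -0.042, 0.167], [0, 0, 0]], [[0, -0.035, 0.169], [0, 0, 0]], [[0, -0.02, 0.1], [0, 0, 0]], [[0, -0.015, 0.08], [0, 0, 0]], [[0, -0.01, 0.08], [0, 0, 0]], [[0, -0.009, 0.08], [0, 0, 0]], [[0, 0, 0], [0, 0, 0]]]'

```text
time_s: 100.12
eef_pos: [0.4446, -0.0061, 0.1246]
eef_rot: [-2.252, -2.19, -0.0]
force: [1.2, -0.6, -1.7]
opening: 0.0085
grip_force: 34.5
```

Call:
carry_out --series '[[[0, -0.01, 0.07], [0, 0, 0]], [[0, -0.008, 0.07], [0, 0, 0]], [[0, -0.006, 0.07], [0, 0, 0]], [[0, -0.004, 0.06], [0, 0, 0]], [[0, -0.002, 0.05], [0, 0, 0]], [[0, 0, 0.04], [0, 0, 0]], [[0, 0, 0.04], [0, 0, 0]], [[0, 0, 0.03], [0, 0, 0]], [[0, 0, 0.02], [0, 0, 0]], [[0, 0, 0.02], [0, 0, 0]], [[0, 0, 0], [0, 0, 0]], [[0, 0, 0], [0, 0, 0]]]'

```text
time_s: 101.62
eef_pos: [0.4434, -0.0061, 0.1014]
eef_rot: [2.252, 2.19, 0.001]
force: [4.3, 2.1, -1.4]
opening: 0.0087
grip_force: 34.3
```

Call:
carry_out --series '[[[0, 0, 0.02], [0, 0, 0]], [[0, 0, 0.02], [0, 0, 0]], [[0, 0, 0.02], [0, 0, 0]], [[0, 0, 0], [0, 0, 0]], [[0, 0, 0], [0, 0, 0]]]'

```text
time_s: 102.25
eef_pos: [0.4434, -0.0061, 0.1007]
eef_rot: [2.251, 2.189, 0.001]
force: [-4.4, 2.9, 25.2]
opening: 0.0085
grip_force: 37.0
```

The lid is seated (contact force rises and z stops). I ease off, release and rise.

Call:
carry_out --series '[[[0, 0, -0.02], [0, 0, 0]], [[0, 0, -0.02], [0, 0, 0]], [[0, 0, 0], [0, 0, 0]]]'

```text
time_s: 102.62
eef_pos: [0.4433, -0.0061, 0.1009]
eef_rot: [2.252, 2.19, 0.001]
force: [1.6, 1.8, 8.4]
opening: 0.0085
grip_force: 35.4
```

Call:
carry_out --series '[[[0, 0, 0], [0, 0, 0]], [[0, 0, 0], [0, 0, 0]], [[0, 0, 0], [0, 0, 0]], [[0, 0, 0], [0, 0, 0]], [[0, 0, -0.2], [0, 0, 0]], [[0, 0, -0.5], [0, 0, 0]], [[0, 0, -0.8], [0, 0, 0]], [[0, 0, -0.8], [0, 0, 0]], [[0, 0, -0.8], [0, 0, 0]], [[0, 0, -0.5], [0, 0, 0]], [[0, 0, 0], [0, 0, 0]], [[0, 0, 0], [0, 0, 0]]]' --fingers 0.38

```text
time_s: 104.12
eef_pos: [0.4426, -0.006, 0.2798]
eef_rot: [-2.252, -2.19, 0.001]
force: [0.3, -0.4, -0.9]
opening: 0.0321
grip_force: 0.0
```

Run:
```python
from h import *
for n in ("top","scene"):
    f=grab(n); P=cloud(f); r=f["img"].astype(int); X,Y,Z=np.moveaxis(P,-1,0)
    m=(r[...,2]>90)&(r[...,1]<70)&(Z>.1)&(Z<.2)&(X>.46)&(X<.68)&(abs(Y)<.2); q=P[m]; print(n,m.sum(),np.linalg.lstsq(np.c_[q[:,:2]-[.577,-.01],np.ones(len(q))],q[:,2],rcond=None)[0])
    if n=="scene": cv2.imwrite("pics/end.png",f["img"])
print(telemetry.get_obs()["force"])
```

```text
top 6172 [1.59765330e-04 2.37721322e-05 1.20829123e-01]
scene 7258 [ 0.00148305 -0.00063787  0.1199719 ]
[-0.35325744 -0.66498807 -0.70678084]
```

View pics/end.png

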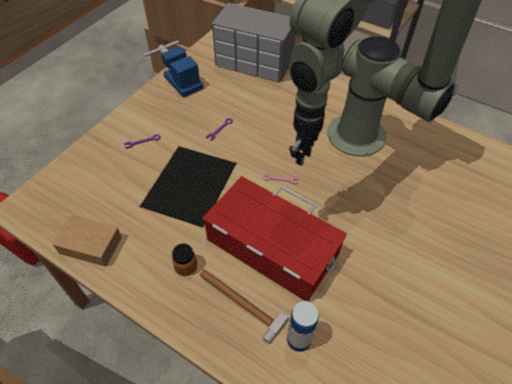

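The final picture shows the lid shut flat at pixel (275,235), the mat empty at (190,183), and the can, jar and hammer where they were. I hand it in.

```bash
python3 -c "
from bench import ctrl; print(ctrl.job_done())"
```

```text
the job is handed in; nothing more can be done
None
```

I handed the job in: all five spanners sit in their notches in order of length with jaws to the hinge (the shortest tilted by about 1°), the tray is level on its ledges, the lid was lowered gently until fully shut, and the can, jar and hammer were not touched.

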